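Return the ward round's devices to their charging docks

TASK

The round is over: put all four devices lying on the medication cart (ear thermometer, glucose meter, pulse oximeter, barcode scanner) back into the charging docks made for them, each dock having its device's colour and outline. Lay each one down, never dropping it, fully seated and flat in its recess with its brass-contact foot towards the dock's contact block (the end with the green light), and leave the sharps tub and the mortar where they stand.

Things in the scene. Friction and masses are not known exactly. Their poses are not given: they have to be found in the camera images.
- thermometer: White ear thermometer on its back, 125 mm long, 110 g: handle 36 wide, 26 high (the grip), blue button, display; from 28 mm ahead of the origin a head 44 wide, 32 high with a pale cone probe up to 52 mm. Foot: by the blue button. Origin: underside, centre line, 12 mm from mid-length towards the foot (grip here, closing along y). x: foot to head, at the start within 0.8 rad of world x; z up.
- glucose_meter: Blue glucose meter with rounded ends, 98 long x 54 wide x 22 mm high, 90 g, display up. Head: end with the strip slot. Foot: end with two round pale buttons on top, brass contacts. Origin: underside, centre line, 12 mm from mid-length towards the foot (grip here, closing along y). x: foot to head, at the start within 0.8 rad of world x; z up.
- oximeter: Finger pulse oximeter, 60 long x 36 wide x 32 mm high, 60 g: teal upper shell, white lower shell, black display up. Head: finger opening, display end. Foot: end with the round white button on top, brass contacts. Does not open. Origin: underside, centre line, 12 mm from mid-length towards the foot (grip here, closing along y). x: foot to head, at the start within 0.8 rad of world x; z up.
- scanner: Charcoal barcode scanner, 92 long x 46 wide x 26 mm high, 120 g, yellow band and round yellow button. Head: end with the dark red window. Foot: end with the grey pad on top, brass contacts. Origin: underside, centre line, 12 mm from mid-length towards the foot (grip here, closing along y). x: foot to head, at the start within 0.8 rad of world x; z up.
- thermometer_dock: White thermometer dock, the longest, grey-blue outline. Fixed; base 163 x 72 mm; flat seat 14 mm up, 135 x 54 mm (5 mm play all round), inside sloping 7 mm lips with 32 mm finger gaps at the origin. Foot end (-x): contact block 32 mm high, green light. Origin: table level, below the seated device's origin, 12 mm from seat middle towards the block. x: block to head end, within 0.35 rad of world x.
- glucose_dock: Blue glucose meter dock, dark round-ended outline. Fixed; base 136 x 82 mm; flat seat 14 mm up, 108 x 64 mm (5 mm play all round), inside sloping 7 mm lips with 32 mm finger gaps at the origin. Foot end (-x): contact block 32 mm high, green light. Origin: table level, below the seated device's origin, 12 mm from seat middle towards the block. x: block to head end, within 0.35 rad of world x.
- oximeter_dock: Teal oximeter dock, the smallest, dark outline. Fixed; base 98 x 64 mm; flat seat 14 mm up, 70 x 46 mm (5 mm play all round), inside sloping 7 mm lips with 32 mm finger gaps at the origin. Foot end (-x): contact block 32 mm high, green light. Origin: table level, below the seated device's origin, 12 mm from seat middle towards the block. x: block to head end, within 0.35 rad of world x.
- scanner_dock: Charcoal scanner dock, yellow-edged outline. Fixed; base 130 x 74 mm; flat seat 14 mm up, 102 x 56 mm (5 mm play all round), inside sloping 7 mm lips with 32 mm finger gaps at the origin. Foot end (-x): contact block 32 mm high, green light. Origin: table level, below the seated device's origin, 12 mm from seat middle towards the block. x: block to head end, within 0.35 rad of world x.
- sharps_tub: Bystander: loose yellow sharps tub with lid, 102 mm across, 116 mm high, at the left of the work. Origin: centre of its underside.
- mortar: Bystander: loose steel mortar, 100 mm across, 70 mm high, with its pestle leaning in it (to 92 mm high, to 73 mm from the centre along its +x), at the right of the work. Origin: centre of its underside.

How it is judged:
By the outcome, as a careful person would: the job done as asked, in the order asked, and still so for the second after the job is handed in, with the robot touching nothing.
It also fails if it takes over 109 s, if anything falls off the work surface, if the arm or the gripper's body presses on something with over 40 N, if the wrist force passes 120 N, or if a joint passes its speed limit or range.

ROBOT

A 6-joint arm with a two-finger parallel gripper is mounted at the origin on the work surface. World frame = base frame: x ahead of the robot, y to its left, z up, the work surface at z = 0. Lengths are in m, angles in rad, forces in N, time in s.
With the tool pointing down it reaches from about 0.3 to 0.775 m from the base axis. Payload 14.6 kg.
Tool frame: the origin (TCP) lies where the fingers leave the gripper's body, on its centre line; the fingertips stand 97 mm ahead of it and the grasp point (between the pads) lies 78 mm ahead of it; z points along the fingers, y is the line along which they close (so a half turn about z gives the same grasp; the last joint's range is limited). The gripper opens to 94 mm and grips with 3 to 60 N. Pads are 16 mm wide; open, the fingers measure 119 mm over their backs; the gripper's body (75 mm by 177 mm) begins 78 mm behind the grasp point.
Start: joints at [-1.176, 0.3, 1.521, -0, 1.321, -0.067], TCP at [0.245, -0.492, 0.303] pointing down, gripper open.
Joint ranges: [-3.03, 3.03], [-0.79, 2.21], [0.23, 2.52], [-1.04, 4.18], [0, 3.07], [-2.55, 2.55]. Speed limits (rad/s): [2.22, 2.22, 2.57, 3.14, 3.14, 3.14].

INTERFACE

Orientations are given as a unit quaternion [x, y, z, w].
In Python, from station import ctrl gives the robot as it stands.
- The arm moves only by the tool move_arm, never from a script. Its argument "rows" is one flat list of numbers, 7 for each row, row after row: the opening, from -1 (shut) to 1 (fully open), then the shift along the tool's x, y, z in mm, then the turn, a rotation vector about the tool's x, y, z in rad. A call has 1 to 10 rows; each row shifts and turns the commanded pose from where the row before left it, along the tool's axes as they then stand; what a row does not reach is not made up. A row lasts 1/12 s, in which the tool goes at most 41.7 mm and 7.16 degrees, less where a joint would pass 70% of its speed; a pose out of reach is approached as far as the arm can. A call is refused whole if a number of a shift passes 41.7 or a number of a turn 0.125, either way. A call with a gripper value outside its range is refused whole. The fingers move at their own pace and stop on an object; "force" is the grip in N (left out, the last holds). Time passes only in rows, so rows that do not move let the fingers close. It gives the time, the measured TCP pose, the force, the opening and the grip force at its end, in the units of the state.
- ctrl.get_obs(): the state, without advancing time (a new reading comes with each control period).
- ctrl.capture(name): name is "scene" or "top" or "wrist"; returns a dict with "color" (384x512x3 uint8, red, green, blue), "mtx" (3x3 intrinsics, pixels), "k1" (the pictures are not rectified: a ray, as slopes to the right and down, at radius r is drawn at 1 + k1 r^2 times it, then the intrinsics apply), "R" (3x3) and "t" (3): a world point X has camera coordinates R X + t. Camera axes: x right, y down, z forward; pixel columns grow to the right and rows downward; lengths in m; the calibration is good to about 2 mm. A picture is of the moment at which its call begins. There is no depth.
- ctrl.close_job(): hands the job in; it is judged then, once.
The state is a dict: "time_s": time; "qpos": joint angles; "joint_velocities": joint speeds; "tau": joint torques, N m; "position": TCP position; "ee_rot": TCP orientation; "ft_force": force on the tool from outside, world axes, zero at the start; "torque": the same for the moment, N m; "width": finger opening in m; "grasp_force": force on a finger pad.
Only numpy, scipy, OpenCV 4.12 (cv2) and the standard library are available. Lean on these libraries where they do the work, as an engineer would, in place of code of your own. Each camera call takes 0.05 s, during which the arm holds its last target. There are 200 camera calls.

## Working session

There is one attempt and no reset: what is moved stays moved. The work goes in short steps, Python scripts to look and compute and a tool call to move; the robot and the scene stay as the last step left them, time stands still between calls to the robot, and variables do not carry over. Pictures are saved under pics/ and viewed, at most 14 in all, crops included, and the job is handed in when it is done.

Besides the shell and the picture viewer there is one more tool, called after "Emit:" as name(argument=value, ...) on one line, values as JSON. move_arm: Moves the arm, as the interface text tells. Its arguments: {"type":"object","properties":{"rows":{"type":"array","items":{"type":"number"}},"force":{"type":"number"}},"required":["rows"]}

```bash
mkdir -p pics; ls; python3 - <<'E'
from station import ctrl
import cv2,pickle
d={}
for n in("scene","top"):
    c=ctrl.capture(n);d[n]=c
    cv2.imwrite(f"pics/{n}0.png",cv2.resize(c["color"][:,:,::-1],(800,600),interpolation=cv2.INTER_CUBIC))
    print(n,c["mtx"].round(1).tolist(),c["k1"],(-c["R"].T@c["t"]).round(3),c["R"].round(2).tolist())
pickle.dump(d,open("cap0.pkl","wb"))
o=ctrl.get_obs();print(o["time_s"],o["position"],o["ee_rot"],o["width"])
E
```

```text
pics
scene [[347.3, 0.0, 260.6], [0.0, 347.3, 196.0], [0.0, 0.0, 1.0]] 0.014435560908468552 [1.261 0.115 1.095] [[-0.2, 0.98, 0.01], [0.79, 0.17, -0.58], [-0.57, -0.11, -0.81]]
top [[460.6, 0.0, 267.9], [0.0, 460.6, 189.7], [0.0, 0.0, 1.0]] -0.07047932411873505 [ 0.359 -0.013  1.383] [[-0.01, -1.0, 0.0], [-0.99, 0.01, -0.14], [0.14, -0.0, -0.99]]
0.1 [ 0.24500608 -0.49227173  0.30215192] [ 9.73457845e-01  2.28865832e-01 -8.62496157e-05 -4.97563542e-04] 0.09398232363471334
```

View pics/top0.png

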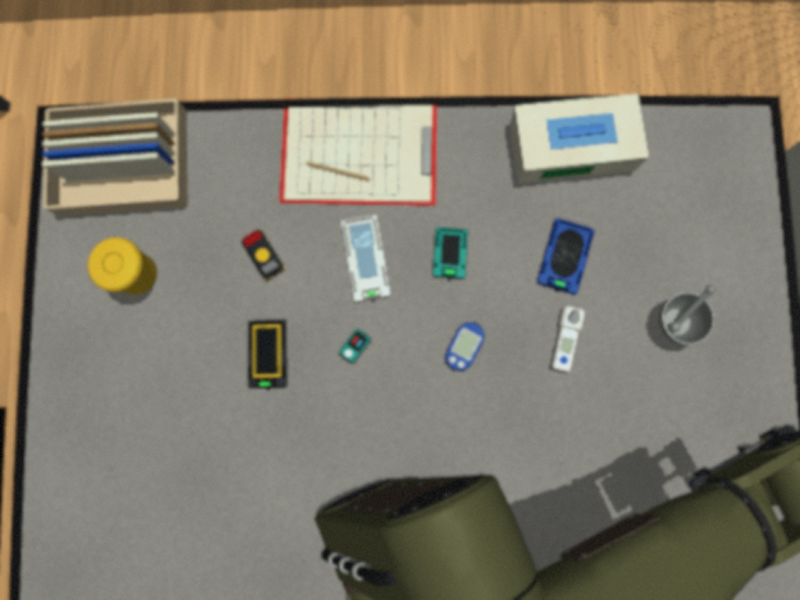

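View pics/scene0.png

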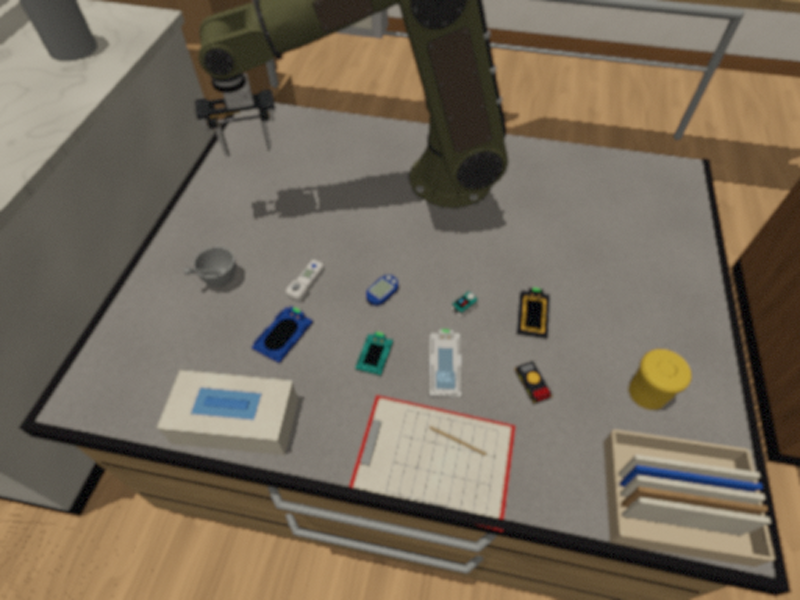

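The top view, in 800x600 pixels:
- **Devices:** scanner (262,255), oximeter (354,346), glucose meter (465,346), thermometer (568,340).
- **Docks:** thermometer (366,257), oximeter (451,252), glucose (566,256), scanner (267,354).
- **Bystanders:** tub (115,265), mortar (687,320).

All docks have their green light towards the robot. Next I'll take coarse positions.

```bash
cat > h.py <<'E'
import numpy as np,cv2
from scipy.spatial.transform import Rotation as Ro
def ray(c,uv,z):
    "pixels (N,2) -> world points on plane z"
    uv=np.atleast_2d(np.asarray(uv,float));K=c["mtx"]
    p=np.c_[(uv[:,0]-K[0,2])/K[0,0],(uv[:,1]-K[1,2])/K[1,1]]
    s=p.copy()
    for _ in range(8): s=p/(1+c["k1"]*(s**2).sum(1))[:,None]
    d=np.c_[s,np.ones(len(s))]@c["R"]; o=-c["R"].T@c["t"]
    return o+d*((z-o[2])/d[:,2])[:,None]
def proj(c,X):
    q=np.atleast_2d(X)@c["R"].T+c["t"];s=q[:,:2]/q[:,2:];s=s*(1+c["k1"]*(s**2).sum(1))[:,None]
    return s@c["mtx"][:2,:2].T+c["mtx"][:2,2]
def plan(o,x,y,z,phi):
    "tool-frame shift (mm) if shifted first, and turn about tool z, to reach TCP x,y,z and yaw phi (tool x)"
    R=Ro.from_quat(o["ee_rot"]).as_matrix();f=np.arctan2(R[1,0],R[0,0])
    d=R.T@(np.array([x,y,z])-o["position"])*1000
    Rt=np.array([[np.cos(phi),np.sin(phi),0],[np.sin(phi),-np.cos(phi),0],[0,0,-1]])
    rv=Ro.from_matrix(R.T@Rt).as_rotvec()
    print("now",np.round(o["position"],4),"phi %.3f"%f,"tilt",np.round(R[:2,2],4),"shift",d.round(1),"turn",rv.round(3))
E
python3 - <<'E'
import pickle;from h import *
d=pickle.load(open("cap0.pkl","rb"));c=d["top"];im=c["color"].astype(int)
m=((im.max(2)-im.min(2)>28)|(im.mean(2)<62)|(im.mean(2)>165)).astype(np.uint8)
m[:133]=0;m[255:]=0;m[:,:30]=0;m[:,490:]=0
m=cv2.morphologyEx(m,cv2.MORPH_CLOSE,np.ones((3,3),np.uint8))
for k in cv2.findContours(m,cv2.RETR_EXTERNAL,cv2.CHAIN_APPROX_NONE)[0]:
    if len(k)<20: continue
    P=ray(c,k[:,0],0.015)[:,:2]*1000
    print(k[:,0].mean(0).round(),[np.round(v) for v in cv2.minAreaRect(P.astype(np.float32))])
E
```

```text
[227. 221.] [array([466., 107.]), array([36., 60.]), np.float64(53.0)]
[297. 221.] [array([ 461., -103.]), array([54., 97.]), np.float64(62.0)]
[171. 226.] [array([451., 274.]), array([128.,  69.]), np.float64(1.0)]
[452. 204.] [array([ 508., -572.]), array([45., 12.]), np.float64(5.0)]
[364. 216.] [array([ 474., -302.]), array([ 40., 123.]), np.float64(75.0)]
[ 77. 171.] [array([620., 567.]), array([144., 113.]), np.float64(46.0)]
[168. 163.] [array([646., 287.]), array([99., 46.]), np.float64(34.0)]
[288. 161.] [array([644., -79.]), array([64., 98.]), np.float64(86.0)]
[362. 164.] [array([ 633., -303.]), array([ 82., 138.]), np.float64(72.0)]
[234. 165.] [array([636.,  85.]), array([162.,  72.]), np.float64(9.0)]
[ 39. 133.] [array([743., 693.]), array([58.,  3.]), np.float64(89.0)]
```

```bash
python3 - <<'E'
from station import ctrl;from h import *
o=ctrl.get_obs();plan(o,.4624,-.2989,.25,-.26)
c=ctrl.capture("wrist");R=Ro.from_quat(o["ee_rot"]).as_matrix()
print(c["mtx"],c["k1"],(R.T@(-c["R"].T@c["t"]-o["position"])).round(4),(c["R"]@R).round(3))
E
```

```text
now [ 0.245  -0.4923  0.3022] phi 0.462 tilt [-0.0004  0.0009] shift [280.8 -76.2  52.2] turn [-0.001  0.     0.722]
[[295.64714145   0.         254.83439954]
 [  0.         295.64714145 191.79060231]
 [  0.           0.           1.        ]] -0.07019031953839644 [ 0.0713 -0.0009 -0.0831] [[ 0.     1.     0.   ]
 [-0.969  0.    -0.245]
 [-0.245  0.     0.969]]
```

Emit:
move_arm(rows=[1,28,-7.6,2.2,0,0,0,1,28,-7.6,2.2,0,0,0,1,28,-7.6,2.2,0,0,0,1,28,-7.6,2.2,0,0,0,1,28,-7.6,2.2,0,0,0,1,28,-7.6,2.2,0,0,0,1,28,-7.6,2.2,0,0,0,1,28,-7.6,2.2,0,0,0,1,28,-7.6,2.2,0,0,0,1,28,-7.6,2.2,0,0,0])

```text
time_s: 0.98
position: [0.4627, -0.2984, 0.2804]
ee_rot: [0.973, 0.229, -0.0, -0.0]
ft_force: [-0.4, -0.1, -0.3]
width: 0.0942
grasp_force: 0.0
```

Emit:
move_arm(rows=[1,0,0,0,0,0,0.12,1,0,0,0,0,0,0.12,1,0,0,0,0,0,0.12,1,0,0,0,0,0,0.12,1,0,0,0,0,0,0.12,1,0,0,0,0,0,0.122,1,0,0,0,0,0,0,1,0,0,0,0,0,0])

```text
time_s: 1.65
position: [0.4618, -0.2996, 0.2805]
ee_rot: [0.992, -0.128, -0.0, -0.0]
ft_force: [0.4, 0.2, 0.0]
width: 0.094
grasp_force: 0.0
```

```bash
cat >> h.py <<'E'
def blobs(c,m,z,area=(15,90)):
    "min-area rects (mm) of mask blobs cast on plane z"
    m=cv2.morphologyEx(m.astype(np.uint8),cv2.MORPH_CLOSE,np.ones((5,5),np.uint8))
    for k in cv2.findContours(m,cv2.RETR_EXTERNAL,cv2.CHAIN_APPROX_NONE)[0]:
        if len(k)<25: continue
        (x,y),(w,h),a=cv2.minAreaRect((ray(c,k[:,0],z)[:,:2]*1000).astype(np.float32))
        if w>h: w,h,a=h,w,a+90
        a=(a+90+90)%180-90
        print(k[:,0].mean(0).round(),"centre %.1f %.1f long %.1f wide %.1f yaw %.1f deg"%(x,y,h,w,a))
E
python3 - <<'E'
from station import ctrl;from h import *
import pickle
c=ctrl.capture("wrist");o=ctrl.get_obs();plan(o,.4624,-.2989,.25,-.26)
pickle.dump((c,o),open("cap1.pkl","wb"))
cv2.imwrite("pics/w1.png",cv2.resize(c["color"][:,:,::-1],(800,600),interpolation=cv2.INTER_CUBIC))
im=c["color"].astype(int);m=(im.max(2)-im.min(2)>28)|(im.mean(2)<55)|(im.mean(2)>165)
blobs(c,m,.015)
E
```

```text
now [ 0.4618 -0.2996  0.2805] phi -0.256 tilt [-0.0003  0.0002] shift [ 0.4 -0.8 30.5] turn [-0.     0.     0.004]
[257. 207.] centre 426.4 -291.1 long 22.9 wide 19.6 yaw 60.6 deg
[239. 303.] centre 293.8 -256.2 long 845.7 wide 341.3 yaw 75.3 deg
[252. 152.] centre 490.9 -303.3 long 79.1 wide 41.1 yaw -14.7 deg
[408. 101.] centre 501.5 -493.7 long 84.8 wide 28.7 yaw -4.1 deg
[484.  89.] centre 496.6 -589.2 long 66.4 wide 38.3 yaw 21.3 deg
[452.  60.] centre 537.4 -554.2 long 43.9 wide 22.5 yaw 88.5 deg
[35. 79.] centre 640.1 -77.5 long 105.7 wide 75.6 yaw -4.6 deg
[219.  45.] centre 613.0 -297.0 long 102.9 wide 81.1 yaw -18.0 deg
```

View pics/w1.png

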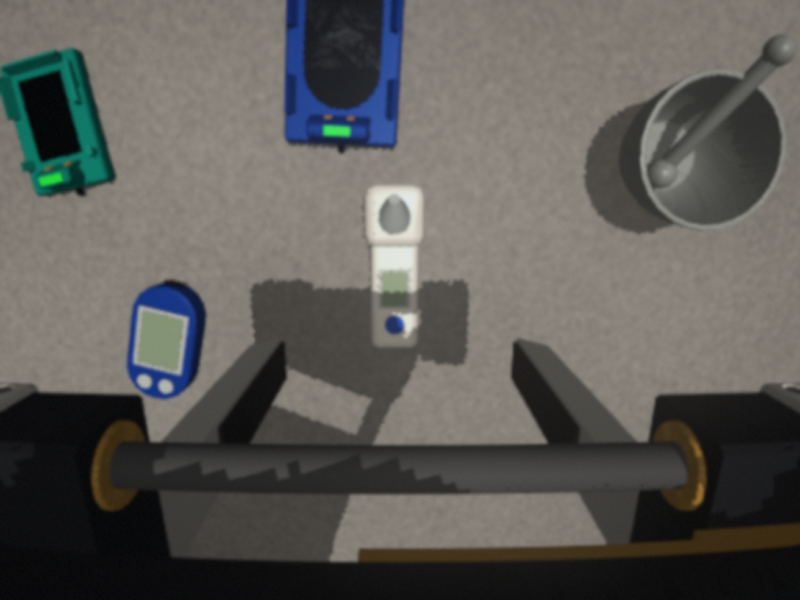

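The wrist view shows the thermometer upright at (395,265), with its head at (395,215) and its foot edge at about row 346. The glucose dock, oximeter dock, glucose meter and mortar are also visible and clear of it.

```bash
python3 - <<'E'
import pickle;from h import *
c,o=pickle.load(open("cap1.pkl","rb"))
s=lambda *p:(np.array(p,float)+.5)/1.5625-.5
f=ray(c,s([373,346],[415,346],[394,346]),.026)*1000;h=ray(c,s([366,215],[424,215],[395,186]),.032)*1000
print(f.round(1),h.round(1));print("w",np.linalg.norm(f[0]-f[1]),np.linalg.norm(h[0]-h[1]),"len",np.linalg.norm((f[2]-h[2])[:2]))
print((ray(c,s([385,292],[403,292]),.026)*1000).round(1))
m=(f[2]+h[2])/2; d=h[2]-f[2];a=np.arctan2(d[1],d[0]);print("mid",m,"yaw",a,"orig",m[:2]-12*np.array([np.cos(a),np.sin(a)]))
E
```

```text
[[ 417.  -266.5   26. ]
 [ 408.8 -298.    26. ]
 [ 412.9 -282.3   26. ]] [[ 515.  -288.7   32. ]
 [ 504.6 -328.5   32. ]
 [ 529.3 -313.8   32. ]]
w 32.509767274070455 41.13850310814535 len 120.54046397964801
[[ 456.1 -286.7   26. ]
 [ 452.7 -299.7   26. ]]
mid [ 471.09131047 -298.00187108   29.        ] yaw -0.2643776877195286 orig [ 459.50824683 -294.86616753]
```

Emit:
move_arm(rows=[1,-1.6,-2.8,25,0,0,0.006,1,0,0,30,0,0,0,1,0,0,30,0,0,0,1,0,0,30,0,0,0,1,0,0,30,0,0,0,1,0,0,20,0,0,0,1,0,0,10,0,0,0,1,0,0,4.5,0,0,0,1,0,0,0,0,0,0], force=15)

```text
time_s: 2.45
position: [0.4611, -0.2965, 0.101]
ee_rot: [0.991, -0.132, -0.0, -0.0]
ft_force: [0.3, 0.0, 0.4]
width: 0.0942
grasp_force: 0.0
```

Emit:
move_arm(rows=[-1,0,0,0,0,0,0,-1,0,0,0,0,0,0,-1,0,0,0,0,0,0,-1,0,0,0,0,0,0,-1,0,0,0,0,0,0,-1,0,0,0,0,0,0,-1,0,0,0,0,0,0,-1,0,0,0,0,0,0], force=15)

```text
time_s: 3.12
position: [0.461, -0.2965, 0.1012]
ee_rot: [0.991, -0.133, 0.0, 0.0]
ft_force: [0.1, 0.0, 0.1]
width: 0.0443
grasp_force: 0.0
```

Emit:
move_arm(rows=[-1,0,0,0,0,0,0,-1,0,0,0,0,0,0,-1,0,0,0,0,0,0,-1,0,0,0,0,0,0])

```text
time_s: 3.45
position: [0.461, -0.2964, 0.1011]
ee_rot: [0.991, -0.133, -0.0, -0.0]
ft_force: [-0.5, -0.4, -0.1]
width: 0.0358
grasp_force: 15.0
```

Emit:
move_arm(rows=[-1,0,0,-5,0,0,0,-1,0,0,-10,0,0,0,-1,0,0,-20,0,0,0,-1,0,0,-25,0,0,0,-1,0,0,-25,0,0,-0.1,-1,0,0,-25,0,0,-0.1,-1,0,0,-25,0,0,-0.1,-1,0,0,-25,0,0,-0.1,-1,0,0,-15,0,0,-0.02,-1,0,0,-5,0,0,0])

```text
time_s: 4.28
position: [0.4613, -0.2967, 0.2847]
ee_rot: [0.997, 0.077, 0.002, 0.002]
ft_force: [-0.0, 0.1, -2.3]
width: 0.0357
grasp_force: 15.0
```

Emit:
move_arm(rows=[-1,8,-14,0,0,0,0,-1,14,-25,0,0,0,0,-1,16,-28,0,0,0,0,-1,16,-29,0,0,0,0,-1,16,-29,0,0,0,0,-1,16,-29,0,0,0,0,-1,16,-28,0,0,0,0,-1,16,-28,0,0,0,0,-1,14,-24,0,0,0,0,-1,8,-14,0,0,0,0])

```text
time_s: 5.12
position: [0.5617, -0.0273, 0.2807]
ee_rot: [0.997, 0.077, -0.0, -0.0]
ft_force: [-0.4, -0.2, -1.3]
width: 0.0362
grasp_force: 15.0
```

```bash
python3 - <<'E'
from station import ctrl;from h import *
import pickle
c=ctrl.capture("wrist");o=ctrl.get_obs();print(o["width"],o["grasp_force"]);plan(o,.624,.083,.28,.157)
pickle.dump((c,o),open("cap2.pkl","wb"))
cv2.imwrite("pics/w2.png",cv2.resize(c["color"][:,:,::-1],(800,600),interpolation=cv2.INTER_CUBIC))
E
```

```text
0.0359071008578466 14.97143492102623
now [ 0.5621 -0.026   0.2806] phi 0.155 tilt [-0.0008  0.0008] shift [ 78.  -98.1   0.6] turn [-0.001  0.001 -0.002]
```

View pics/w2.png

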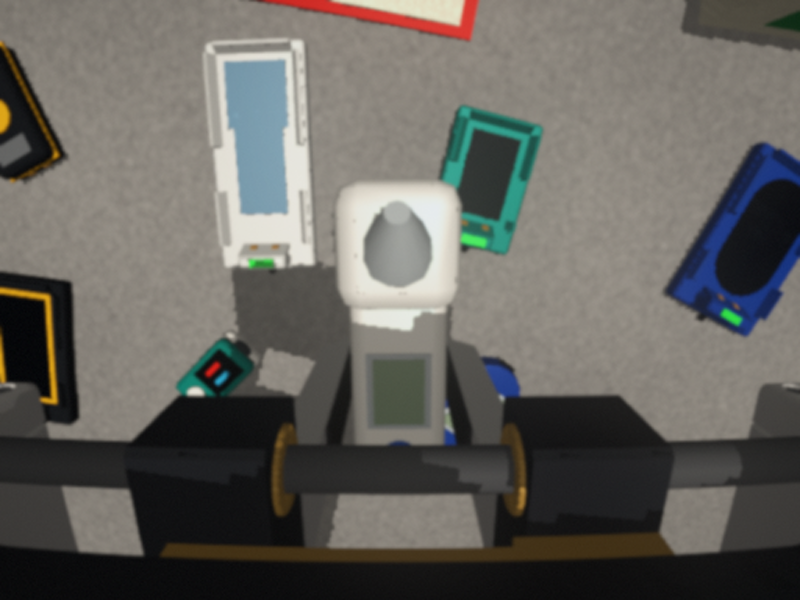

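The wrist view shows the thermometer held straight. The thermometer dock is at (262,155), yaw close to the tool's, with its light at (262,263). The oximeter dock is at (492,180) and the glucose dock at (750,235).

```bash
python3 - <<'E'
import pickle;from h import *
c,o=pickle.load(open("cap2.pkl","rb"));im=c["color"].astype(int)
r,g,b=im[...,0],im[...,1],im[...,2]
def box(m,x0,y0,x1,y1):
    k=np.zeros_like(m);s=1/1.5625;k[int(y0*s):int(y1*s),int(x0*s):int(x1*s)]=1;return m&k.astype(bool)
print("outline th");blobs(c,box((b-r>25),190,30,330,240),.014)
print("white th");[blobs(c,box((im.mean(2)>150)|(b-r>25)|(g-r>60),195,30,322,275),z) for z in (.014,.021)]
print("green th light");blobs(c,box((g-r>60)&(g-b>60),190,200,330,290),.03)
print("outline ox");blobs(c,box((im.mean(2)<60),462,120,530,225),.014)
print("ox base");blobs(c,box((g-r>35)|(im.mean(2)<60),440,80,560,270),.014)
print("gl base");blobs(c,box((b-r>35)|(im.mean(2)<60),640,130,800,350),.014)
E
```

```text
outline th
[165.  86.] centre 648.0 90.3 long 106.6 wide 43.0 yaw 9.5 deg
white th
[166.  97.] centre 634.7 88.9 long 164.0 wide 74.6 yaw 9.5 deg
[166.  97.] centre 634.6 86.9 long 160.7 wide 73.1 yaw 9.5 deg
green th light
[166. 168.] centre 559.7 76.3 long 17.7 wide 5.8 yaw -81.4 deg
outline ox
[312. 111.] centre 647.6 -78.2 long 58.0 wide 33.7 yaw -4.0 deg
[324.  79.] centre 685.8 -85.5 long 34.0 wide 2.4 yaw 86.3 deg
ox base
[313. 113.] centre 641.1 -77.5 long 100.3 wide 63.9 yaw -4.5 deg
gl base
[478. 155.] centre 632.5 -301.6 long 143.0 wide 93.2 yaw -17.6 deg
```

```bash
python3 - <<'E'
import pickle;from h import *
c,o=pickle.load(open("cap2.pkl","rb"))
R=Ro.from_quat(o["ee_rot"]).as_matrix();s=lambda *p:(np.array(p,float)+.5)/1.5625-.5
for z in (.195,.205,.2115): print(z,((ray(c,s([398,181],[337,240],[460,240],[400,306]),z)-o["position"])@R*1000).round(1).tolist())
plan(o,.6234,.0860,.28,.164)
E
```

```text
0.195 [[71.3, 0.2, 85.5], [50.3, -22.1, 85.6], [50.3, 22.8, 85.5], [25.3, 0.9, 85.6]]
0.205 [[71.2, 0.2, 75.5], [51.5, -20.8, 75.6], [51.5, 21.5, 75.5], [28.0, 0.9, 75.6]]
0.2115 [[71.2, 0.2, 69.0], [52.3, -20.0, 69.1], [52.2, 20.6, 69.0], [29.7, 0.8, 69.1]]
now [ 0.5621 -0.026   0.2806] phi 0.155 tilt [-0.0008  0.0008] shift [  77.9 -101.2    0.6] turn [-0.001  0.001 -0.009]
```

Emit:
move_arm(rows=[-1,8,-10,0,0,0,-0.009,-1,13,-17,0,0,0,0,-1,16,-21,0,0,0,0,-1,16,-21,0,0,0,0,-1,13,-17,0,0,0,0,-1,9,-11,0,0,0,0,-1,4,-4.2,0,0,0,0,-1,0,0,10,0,0,0,-1,0,0,20,0,0,0,-1,0,0,25,0,0,0])

```text
time_s: 6.0
position: [0.623, 0.0816, 0.226]
ee_rot: [0.997, 0.081, 0.001, 0.0]
ft_force: [0.6, -0.5, -1.9]
width: 0.0359
grasp_force: 15.0
```

Emit:
move_arm(rows=[-1,0,0,25,0,0,0,-1,0,0,25,0,0,0,-1,0,0,20,0,0,0,-1,0,0,12,0,0,0,-1,0,0,8,0,0,0,-1,0,0,0,0,0,0,-1,0,0,0,0,0,0])

```text
time_s: 6.58
position: [0.6232, 0.0823, 0.1367]
ee_rot: [0.997, 0.081, 0.0, 0.0]
ft_force: [0.7, 0.2, -0.8]
width: 0.036
grasp_force: 15.0
```

```bash
python3 - <<'E'
from station import ctrl;from h import *
o=ctrl.get_obs();plan(o,.6244,.0862,.1152,.164);print(o["ft_force"],o["width"])
E
```

```text
now [0.6232 0.0823 0.1367] phi 0.162 tilt [0.0006 0.    ] shift [ 1.8 -3.7 21.5] turn [ 0.    -0.001 -0.002]
[ 0.69157235  0.16392515 -0.7896328 ] 0.03604985726435707
```

Emit:
move_arm(rows=[-1,1.8,-3.7,0,0,0,0,-1,0,0,6,0,0,0,-1,0,0,6,0,0,0,-1,0,0,4,0,0,0,-1,0,0,3,0,0,0,-1,0,0,1.5,0,0,0,-1,0,0,0.7,0,0,0,-1,0,0,0,0,0,0,-1,0,0,0,0,0,0])

```text
time_s: 7.33
position: [0.6244, 0.0866, 0.1152]
ee_rot: [0.997, 0.081, 0.0, -0.0]
ft_force: [0.9, 0.5, -1.0]
width: 0.0359
grasp_force: 15.0
```

```bash
python3 - <<'E'
from station import ctrl;from h import *
o=ctrl.get_obs();plan(o,.6244,.0862,.1152,.164);print(o["ft_force"],o["width"])
E
```

```text
now [0.6244 0.0866 0.1152] phi 0.163 tilt [0.0007 0.0001] shift [-0.1  0.4 -0. ] turn [ 0.    -0.001 -0.001]
[ 0.870032    0.54689099 -1.02296644] 0.03591260686260564
```

Emit:
move_arm(rows=[-1,0,0,0.4,0,0,0,-1,0,0,0,0,0,0,-1,0,0,0,0,0,0])

```text
time_s: 7.58
position: [0.6244, 0.0866, 0.1151]
ee_rot: [0.997, 0.081, 0.0, 0.0]
ft_force: [-1.3, 0.2, 4.9]
width: 0.036
grasp_force: 15.0
```

Emit:
move_arm(rows=[-1,0,0,0.4,0,0,0,-1,0,0,0,0,0,0,-1,0,0,0,0,0,0])

```text
time_s: 7.83
position: [0.6244, 0.0866, 0.1151]
ee_rot: [0.997, 0.081, 0.0, 0.0]
ft_force: [-4.3, 0.1, 9.4]
width: 0.0357
grasp_force: 15.0
```

Emit:
move_arm(rows=[-1,0,0,0.4,0,0,0,-1,0,0,0,0,0,0,-1,0,0,0,0,0,0])

```text
time_s: 8.08
position: [0.6244, 0.0867, 0.1151]
ee_rot: [0.997, 0.081, 0.0, 0.0]
ft_force: [-5.0, -0.4, 12.6]
width: 0.0361
grasp_force: 15.0
```

Emit:
move_arm(rows=[-1,0,0,-0.8,0,0,0,0,0,0,0,0,0,0,0,0,0,0,0,0,0,0.3,0,0,0,0,0,0,0.3,0,0,0,0,0,0,0.3,0,0,-3,0,0,0,0.6,0,0,-10,0,0,0,1,0,0,-20,0,0,0,1,0,0,-30,0,0,0,1,0,0,-30,0,0,0])

```text
time_s: 8.92
position: [0.6239, 0.0866, 0.209]
ee_rot: [0.997, 0.081, -0.0, 0.0]
ft_force: [0.4, -0.7, 0.1]
width: 0.0842
grasp_force: 0.0
```

Emit:
move_arm(rows=[1,-20,15,-30,0,0,0,1,-20,15,-30,0,0,0,1,-10,15,-12,0,0,0,1,0,0,0,0,0,0])

```text
time_s: 9.25
position: [0.5818, 0.032, 0.2844]
ee_rot: [0.997, 0.08, 0.003, 0.0]
ft_force: [0.9, 0.2, -0.6]
width: 0.0941
grasp_force: 0.0
```

```bash
python3 - <<'E'
from station import ctrl;from h import *
import pickle
c=ctrl.capture("wrist");o=ctrl.get_obs();plan(o,.456,.114,.28,-.645)
pickle.dump((c,o),open("cap3.pkl","wb"))
cv2.imwrite("pics/w3.png",cv2.resize(c["color"][:,:,::-1],(800,600),interpolation=cv2.INTER_CUBIC))
E
```

```text
now [0.5821 0.0332 0.2821] phi 0.161 tilt [ 0.0039 -0.0001] shift [-111.5 -100.     1.6] turn [-0.001 -0.004  0.806]
```

View pics/w3.png

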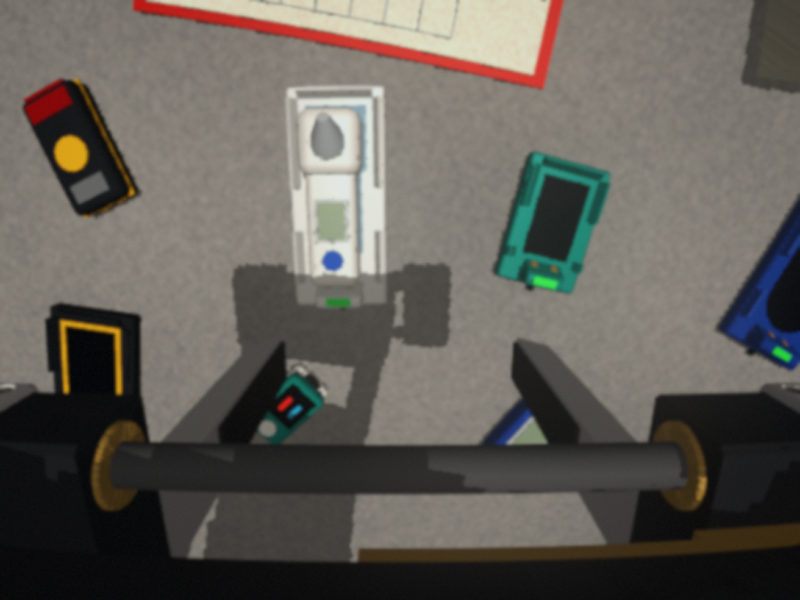

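The thermometer lies flat and centred inside its dock, with the blue button next to the block at (333,262–300). Next is the glucose meter.

```bash
python3 - <<'E'
import pickle;from h import *
from station import ctrl
for f,bx in (("cap1.pkl",(110,270,215,405)),):
    c,o=pickle.load(open(f,"rb"));im=c["color"].astype(int);m=(im[...,2]-im[...,0]>25)
    im=im;k=np.zeros(m.shape,bool);x0,y0,x1,y1=[int(v/1.5625) for v in bx];k[y0:y1,x0:x1]=1
    blobs(c,m&k,.016)
o=ctrl.get_obs();plan(o,.451,-.095,.28,-.489)
E
```

```text
[105. 217.] centre 458.6 -100.9 long 102.4 wide 58.9 yaw -28.9 deg
now [0.5821 0.0332 0.2821] phi 0.161 tilt [ 0.0039 -0.0001] shift [-150.   105.5    1.6] turn [-0.001 -0.004  0.65 ]
```

Emit:
move_arm(rows=[1,-10,7,0,0,0,0,1,-20,14,0,0,0,0,1,-25,17.5,0,0,0,0,1,-25,17.5,0,0,0,0,1,-25,17.5,0,0,0,0,1,-25,17.5,0,0,0,0,1,-15,10.5,2,0,0,0,1,-5,4,0,0,0,0])

```text
time_s: 9.97
position: [0.4501, -0.0951, 0.2768]
ee_rot: [0.997, 0.081, -0.001, -0.0]
ft_force: [0.3, 1.5, 0.2]
width: 0.0941
grasp_force: 0.0
```

Emit:
move_arm(rows=[1,0,0,0,0,0,0.1,1,0,0,0,0,0,0.12,1,0,0,0,0,0,0.12,1,0,0,0,0,0,0.12,1,0,0,0,0,0,0.12,1,0,0,0,0,0,0.07,1,0,0,0,0,0,0,1,0,0,0,0,0,0])

```text
time_s: 10.63
position: [0.4517, -0.0938, 0.2771]
ee_rot: [0.971, -0.24, -0.0, -0.0]
ft_force: [0.1, -0.1, 0.6]
width: 0.094
grasp_force: 0.0
```

```bash
cat >> h.py <<'E'
def shot(name):
    from station import ctrl
    import pickle
    c=ctrl.capture("wrist");o=ctrl.get_obs();pickle.dump((c,o),open(name+".pkl","wb"))
    cv2.imwrite(f"pics/{name}.png",cv2.resize(c["color"][:,:,::-1],(800,600),interpolation=cv2.INTER_CUBIC))
    return c,o
E
python3 - <<'E'
from h import *
c,o=shot("w4");im=c["color"].astype(int)
plan(o,.451,-.095,.28,-.489)
blobs(c,(im[...,2]-im[...,0]>25),.016)
E
```

```text
now [ 0.4516 -0.0939  0.2772] phi -0.484 tilt [-0.0007  0.0003] shift [-0.   1.3 -2.8] turn [0.    0.001 0.005]
[108. 246.] centre 461.1 114.9 long 64.0 wide 37.6 yaw -38.1 deg
[ 55. 145.] centre 599.7 99.5 long 15.8 wide 15.3 yaw -36.2 deg
[258. 168.] centre 459.2 -101.8 long 98.0 wide 53.3 yaw -28.6 deg
[48. 94.] centre 650.6 72.3 long 104.7 wide 7.6 yaw 9.5 deg
[354.   3.] centre 569.8 -277.0 long 75.2 wide 10.2 yaw 64.2 deg
[160.  36.] centre 641.9 -78.1 long 98.5 wide 63.8 yaw -4.7 deg
```

View pics/w4.png

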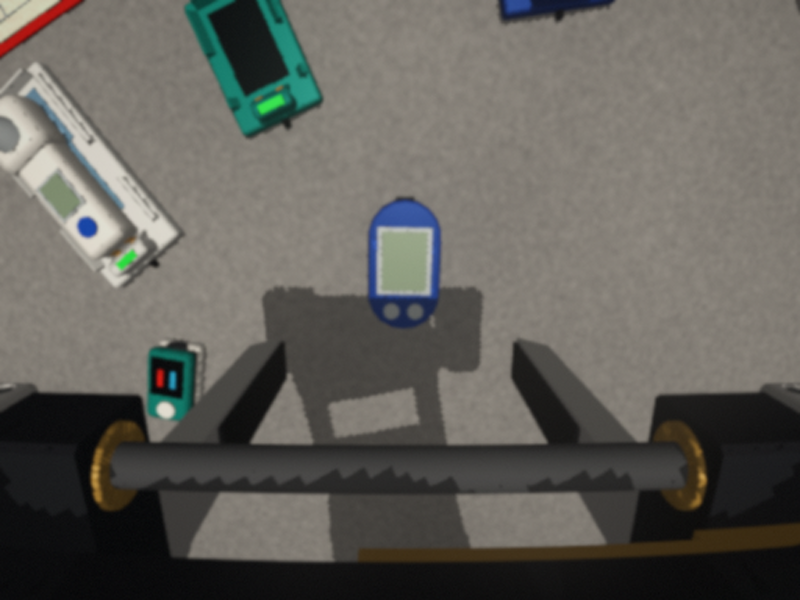

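The glucose meter is centred at (404,262). The measured 98.0x53.3 mm matches the given size, and its buttons (foot) are at row 312.

Emit:
move_arm(rows=[1,-1.5,3.3,15,0,0,0.015,1,0,0,30,0,0,0,1,0,0,30,0,0,0,1,0,0,30,0,0,0,1,0,0,30,0,0,0,1,0,0,22,0,0,0,1,0,0,12,0,0,0,1,0,0,7,0,0,0,-1,0,0,0,0,0,0,-1,0,0,0,0,0,0])

```text
time_s: 11.52
position: [0.4487, -0.0965, 0.1019]
ee_rot: [0.969, -0.248, 0.0, -0.0]
ft_force: [-0.2, -0.7, 0.8]
width: 0.0838
grasp_force: 0.0
```

Emit:
move_arm(rows=[-1,0,0,0,0,0,0,-1,0,0,0,0,0,0,-1,0,0,0,0,0,0,-1,0,0,0,0,0,0,-1,0,0,0,0,0,0,-1,0,0,0,0,0,0,-1,0,0,0,0,0,0])

```text
time_s: 12.1
position: [0.4485, -0.0966, 0.102]
ee_rot: [0.969, -0.248, 0.0, -0.0]
ft_force: [-1.7, -0.1, 7.1]
width: 0.0541
grasp_force: 15.0
```

Emit:
move_arm(rows=[-1,0,0,0,0,0,0,-1,0,0,-5,0,0,0,-1,0,0,-15,0,0,0,-1,0,0,-25,0,0,0,-1,0,0,-25,0,0,-0.06,-1,0,0,-25,0,0,-0.07,-1,0,0,-25,0,0,-0.06,-1,0,0,-25,0,0,0,-1,0,0,-20,0,0,0,-1,0,0,-13,0,0,0])

```text
time_s: 12.93
position: [0.4485, -0.0965, 0.2819]
ee_rot: [0.988, -0.155, 0.001, 0.0]
ft_force: [0.1, 0.9, -1.1]
width: 0.054
grasp_force: 15.0
```

Emit:
move_arm(rows=[-1,10,2,0,0,0,0,-1,18,5,0,0,0,0,-1,22,5,0,0,0,0,-1,22,5,0,0,0,0,-1,22,5,0,0,0,0,-1,22,5,0,0,0,0,-1,22,5,0,0,0,0,-1,16,5,0,0,0,0,-1,8,2,0,0,0,0,-1,4,1,0,0,0,0])

```text
time_s: 13.77
position: [0.5949, -0.1865, 0.2775]
ee_rot: [0.988, -0.156, -0.001, -0.0]
ft_force: [0.3, -0.7, -0.8]
width: 0.0539
grasp_force: 15.0
```

```bash
python3 - <<'E'
from h import *
c,o=shot("w5");im=c["color"].astype(int);print(o["width"],o["grasp_force"],o["ft_force"])
plan(o,.621,-.298,.28,-.311)
blobs(c,(im[...,2]-im[...,0]>25)|(im.mean(2)<55),.014)
E
```

```text
0.053880695277934806 14.998644319712184 [ 0.09550536 -0.27334735 -1.59054518]
now [ 0.5948 -0.1864  0.2777] phi -0.313 tilt [-0.0019  0.0007] shift [59.2 98.2 -2.4] turn [-0.     0.002 -0.002]
[ 47. 250.] centre 587.2 107.9 long 16.6 wide 14.5 yaw 73.4 deg
[ 43. 195.] centre 651.4 74.2 long 106.1 wide 18.0 yaw 15.2 deg
[157. 167.] centre 641.2 -77.5 long 100.3 wide 66.7 yaw -4.6 deg
[268. 272.] centre 498.2 -156.0 long 842.4 wide 483.4 yaw 72.1 deg
```

View pics/w5.png

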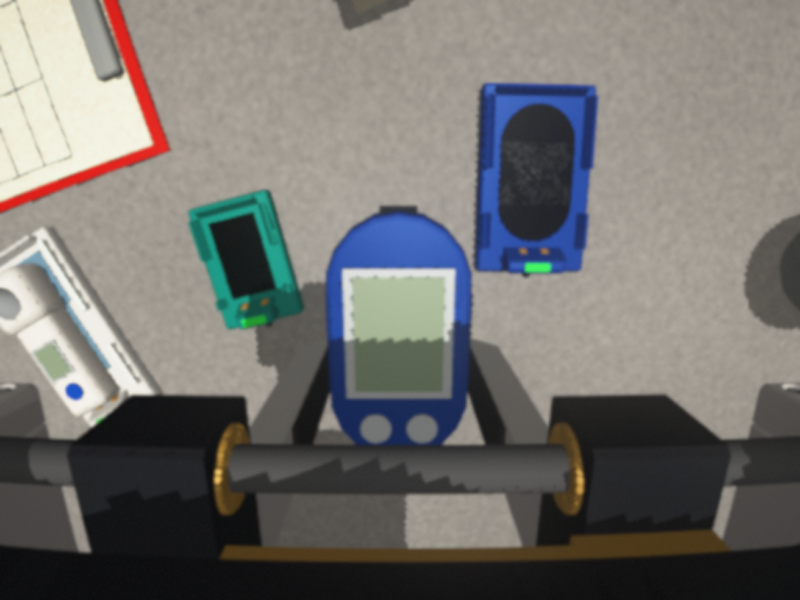

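```bash
python3 - <<'E'
import pickle;from h import *
c,o=pickle.load(open("w5.pkl","rb"));im=c["color"].astype(int)
R=Ro.from_quat(o["ee_rot"]).as_matrix();s=lambda *p:(np.array(p,float)+.5)/1.5625-.5
def box(m,x0,y0,x1,y1):
    k=np.zeros_like(m);q=1/1.5625;k[int(y0*q):int(y1*q),int(x0*q):int(x1*q)]=1;return m&k
b=im[...,2]-im[...,0]
print("base");[blobs(c,box((b>25)|(im.mean(2)<55),474,75,606,262),z) for z in (.014,.021)]
print("outline");blobs(c,box(b<35,490,97,583,246),.014)
print("light");blobs(c,box(im[...,1]-im[...,0]>80,500,255,580,285),.03)
for z in (.188,.1977): print(z,((ray(c,s([398,212],[327,290],[471,290]),z)-o["position"])@R*1000).round(1).tolist())
E
```

```text
base
[342. 110.] centre 637.6 -304.9 long 126.4 wide 84.6 yaw -17.9 deg
[342. 110.] centre 638.1 -302.9 long 123.9 wide 82.9 yaw -17.9 deg
outline
[343. 110.] centre 638.5 -305.3 long 94.9 wide 52.1 yaw -17.5 deg
light
[344. 171.] centre 574.4 -285.3 long 19.9 wide 6.9 yaw 72.3 deg
0.188 [[60.4, -1.0, 89.6], [30.9, -28.2, 89.7], [30.9, 27.0, 89.7]]
0.1977 [[60.9, -1.0, 79.9], [33.1, -26.7, 80.0], [33.1, 25.5, 80.0]]
```

The glucose dock is at (538,180), with its outline at (537,172). The outline centre lies about 5.5 mm headward of the base centre, so I'll zoom in to settle where the seat middle is and check the thermometer's clearance.

```bash
python3 - <<'E'
import pickle;from h import *
a=pickle.load(open("w5.pkl","rb"))[0]["color"][45:190,300:390,::-1];b=pickle.load(open("cap3.pkl","rb"))[0]["color"][50:200,180:252,::-1]
A=cv2.resize(a,None,fx=4,fy=4,interpolation=cv2.INTER_CUBIC);B=cv2.resize(b,None,fx=4,fy=4,interpolation=cv2.INTER_CUBIC)
C=np.zeros((600,720,3),np.uint8);C[:580,:360]=A;C[:600,380:380+288]=B
C=np.clip(C.astype(float)*1.2,0,255).astype(np.uint8);cv2.imwrite("pics/z1.png",C)
E
```

```text
(no output)
```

View pics/z1.png

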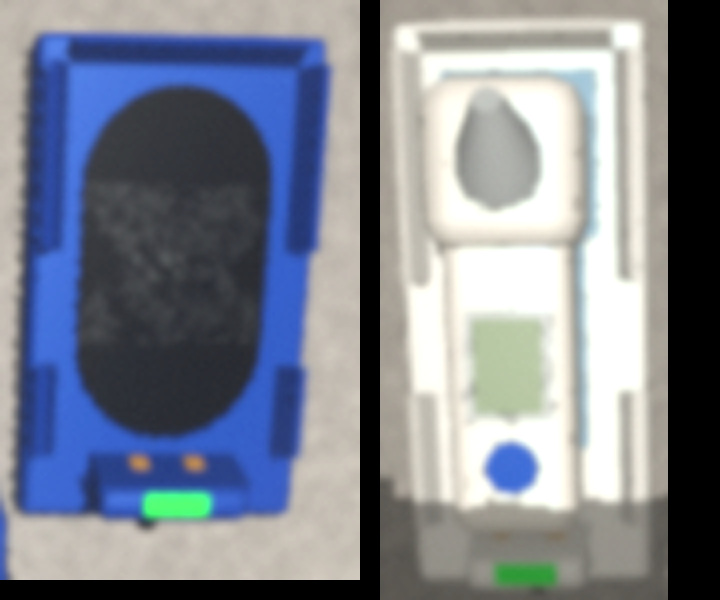

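Both gaps around the outline are equal, so the outline centre is the seat middle. That means the thermometer sits about 5 mm too far footward, and I'll correct it afterwards. Placing the glucose meter by its outline now.

Emit:
move_arm(rows=[-1,5,7,0,0,0,0,-1,9,13,0,0,0,0,-1,11,17,0,0,0,0,-1,12,18,0,0,0,0,-1,12,18,0,0,0,0,-1,9,14,0,0,0,0,-1,6,9,0,0,0,0,-1,2,4,10,0,0,0,-1,0,0,20,0,0,0,-1,0,0,20,0,0,0])

```text
time_s: 14.65
position: [0.6259, -0.3011, 0.2285]
ee_rot: [0.988, -0.156, 0.0, 0.0]
ft_force: [0.6, -0.5, -1.5]
width: 0.054
grasp_force: 15.0
```

Emit:
move_arm(rows=[-1,0,0,20,0,0,0,-1,0,0,20,0,0,0,-1,0,0,20,0,0,0,-1,0,0,18,0,0,0,-1,0,0,10,0,0,0,-1,0,0,5,0,0,0,-1,0,0,0,0,0,0,-1,0,0,0,0,0,0])

```text
time_s: 15.32
position: [0.6264, -0.301, 0.1373]
ee_rot: [0.988, -0.155, 0.0, 0.0]
ft_force: [-0.5, 0.2, -0.7]
width: 0.0536
grasp_force: 15.0
```

```bash
python3 - <<'E'
from station import ctrl;from h import *
o=ctrl.get_obs();plan(o,.6271,-.3017,.1162,-.309);print(o["ft_force"],o["width"])
E
```

```text
now [ 0.6264 -0.301   0.1373] phi -0.312 tilt [ 0.0008 -0.0004] shift [ 0.9  0.4 21.1] turn [ 0.    -0.001 -0.003]
[-0.46776032  0.18036384 -0.70181724] 0.05359734934303414
```

Emit:
move_arm(rows=[-1,0.9,0.4,5,0,0,0,-1,0,0,5,0,0,0,-1,0,0,4,0,0,0,-1,0,0,3,0,0,0,-1,0,0,2,0,0,0,-1,0,0,1,0,0,0,-1,0,0,0.7,0,0,0,-1,0,0,0,0,0,0,-1,0,0,0,0,0,0])

```text
time_s: 16.07
position: [0.627, -0.3017, 0.116]
ee_rot: [0.988, -0.155, 0.0, 0.0]
ft_force: [0.7, -0.6, 0.4]
width: 0.0536
grasp_force: 15.0
```

Emit:
move_arm(rows=[-1,0,0,0.4,0,0,0,-1,0,0,0,0,0,0,-1,0,0,0,0,0,0])

```text
time_s: 16.32
position: [0.627, -0.3018, 0.116]
ee_rot: [0.988, -0.155, 0.0, 0.0]
ft_force: [-1.8, 1.6, 5.6]
width: 0.0539
grasp_force: 15.0
```

Emit:
move_arm(rows=[-1,0,0,0.4,0,0,0,-1,0,0,0,0,0,0,-1,0,0,0,0,0,0])

```text
time_s: 16.57
position: [0.627, -0.3018, 0.116]
ee_rot: [0.988, -0.155, 0.0, 0.0]
ft_force: [-4.1, 1.8, 8.9]
width: 0.0538
grasp_force: 15.0
```

Emit:
move_arm(rows=[-1,0,0,-0.8,0,0,0,0.3,0,0,0,0,0,0,0.3,0,0,0,0,0,0,0.6,0,0,0,0,0,0,0.6,0,0,0,0,0,0,0.6,0,0,-3,0,0,0,0.8,0,0,-10,0,0,0,1,0,0,-20,0,0,0,1,0,0,-30,0,0,0,1,0,0,-30,0,0,-0.05])

```text
time_s: 17.4
position: [0.6267, -0.3016, 0.2103]
ee_rot: [0.991, -0.131, -0.0, -0.0]
ft_force: [0.2, -1.5, 0.7]
width: 0.0936
grasp_force: 0.0
```

Emit:
move_arm(rows=[1,0,0,-25,0,0,-0.1,1,0,0,-15,0,0,-0.1,1,0,0,0,0,0,-0.1,1,0,0,0,0,0,-0.1,1,0,0,0,0,0,-0.025,1,0,0,0,0,0,0])

```text
time_s: 17.9
position: [0.6269, -0.3017, 0.2495]
ee_rot: [0.997, 0.081, 0.0, 0.0]
ft_force: [0.8, -0.1, -0.1]
width: 0.094
grasp_force: 0.0
```

```bash
python3 - <<'E'
from h import *
c,o=shot("w6");im=c["color"].astype(int)
plan(o,.6241,.0866,.25,.163)
E
```

```text
now [ 0.6269 -0.3017  0.2492] phi 0.160 tilt [ 0.0002 -0.0001] shift [  59.1 -383.8   -0.8] turn [ 0.    -0.    -0.003]
```

View pics/w6.png

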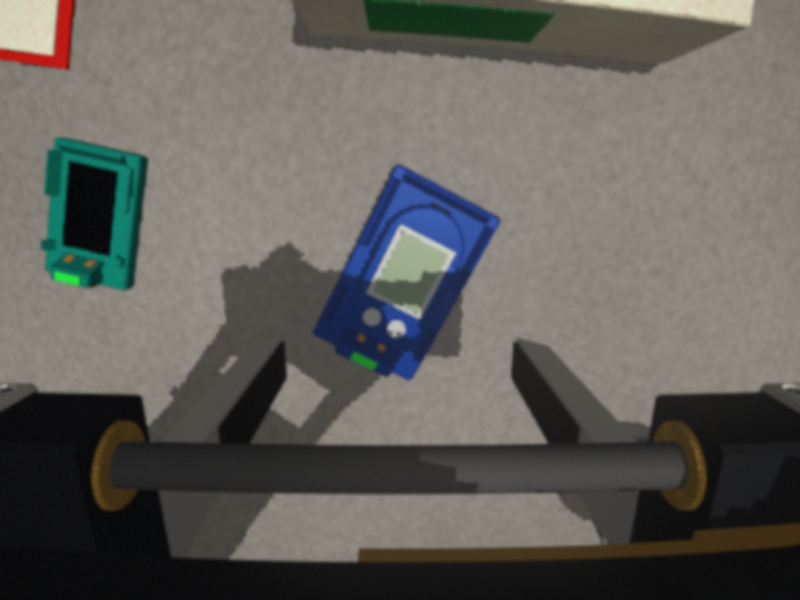

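The glucose meter lies flat in its dock, centred at (412,275), with its contacts and light at (365,358). Now back to the thermometer to nudge it headward.

Emit:
move_arm(rows=[1,1.5,-10,0,0,0,-0.003,1,2.5,-17,0,0,0,0,1,3.2,-21,0,0,0,0,1,3.5,-23,0,0,0,0,1,3.5,-23,0,0,0,0,1,3.5,-23,0,0,0,0,1,3.5,-23,0,0,0,0,1,3.5,-23,0,0,0,0,1,3.5,-23,0,0,0,0,1,3.5,-23,0,0,0,0])

```text
time_s: 18.78
position: [0.6234, -0.0885, 0.2489]
ee_rot: [0.997, 0.082, -0.0, -0.0]
ft_force: [-0.0, 0.0, -0.0]
width: 0.0941
grasp_force: 0.0
```

Emit:
move_arm(rows=[1,3.5,-23,0,0,0,0,1,3.5,-23,0,0,0,0,1,3.5,-23,0,0,0,0,1,3.5,-23,0,0,0,0,1,3.5,-23,0,0,0,0,1,3.5,-23,0,0,0,0,1,3.5,-22,0,0,0,0,1,2.4,-15,0,0,0,0,1,0.5,-3.8,0,0,0,0,1,0,0,0,0,0,0])

```text
time_s: 19.62
position: [0.621, 0.0914, 0.2488]
ee_rot: [0.997, 0.083, -0.0, 0.0]
ft_force: [-0.4, 0.3, -0.7]
width: 0.0939
grasp_force: 0.0
```

```bash
python3 - <<'E'
from h import *
c,o=shot("w7");im=c["color"].astype(int)
plan(o,.6241,.0866,.1155,.163)
Z=c["color"][30:230,170:340,::-1];cv2.imwrite("pics/z2.png",cv2.resize(Z,None,fx=3,fy=3,interpolation=cv2.INTER_CUBIC))
E
```

```text
now [0.6211 0.0904 0.2488] phi 0.166 tilt [-0.0001 -0.0002] shift [  2.3   4.2 133.3] turn [0.    0.    0.003]
```

View pics/z2.png

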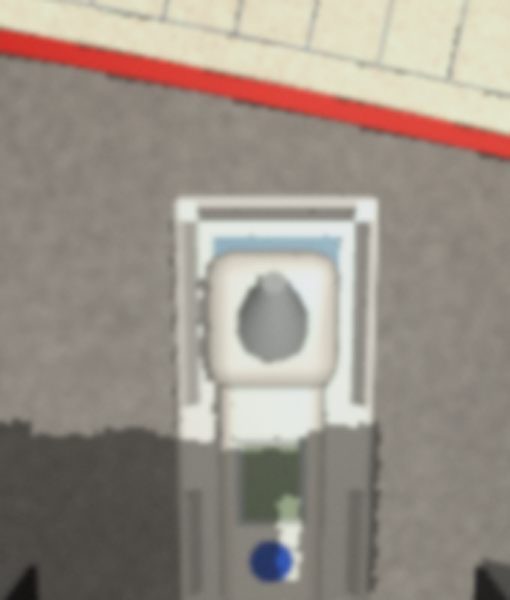

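The zoom shows the thermometer seated. Its head edge (row 250) is short of the outline edge (row 237) by about 4 mm, and it is about 2 mm to the left. I'll re-grip it and shift it in small steps.

Emit:
move_arm(rows=[1,2.3,4.2,15,0,0,0.003,1,0,0,25,0,0,0,1,0,0,25,0,0,0,1,0,0,25,0,0,0,1,0,0,20,0,0,0,1,0,0,12,0,0,0,1,0,0,7,0,0,0,1,0,0,4,0,0,0,-1,0,0,0,0,0,0,-1,0,0,0,0,0,0])

```text
time_s: 20.5
position: [0.6246, 0.0866, 0.1168]
ee_rot: [0.997, 0.081, 0.001, 0.0]
ft_force: [-0.7, -0.8, -0.2]
width: 0.0842
grasp_force: 0.0
```

Emit:
move_arm(rows=[-1,0,0,0,0,0,0,-1,0,0,0,0,0,0,-1,0,0,0,0,0,0,-1,0,0,0,0,0,0,-1,0,0,0,0,0,0,-1,0,0,0,0,0,0,-1,0,0,0,0,0,0,-1,0,0,0,0,0,0,-1,0,0,0,0,0,0,-1,0,0,0,0,0,0])

```text
time_s: 21.33
position: [0.6242, 0.0868, 0.1158]
ee_rot: [0.997, 0.081, -0.0, 0.0]
ft_force: [-1.0, 0.2, 0.4]
width: 0.0357
grasp_force: 15.0
```

```bash
python3 - <<'E'
from station import ctrl;from h import *
o=ctrl.get_obs();plan(o,.6241,.0866,.1155,.163);print(o["ft_force"],o["width"],o["grasp_force"])
E
```

```text
now [0.6242 0.0868 0.1158] phi 0.163 tilt [-0.0001 -0.    ] shift [-0.1  0.2  0.3] turn [ 0.  0. -0.]
[-1.04765466  0.21495671  0.40615309] 0.0356969025751873 15.000060796737671
```

Lift 3 mm, shift, lower again.

Emit:
move_arm(rows=[-1,0,0,-1.5,0,0,0,-1,0,0,-1.5,0,0,0,-1,2,0.9,0,0,0,0,-1,2,0.9,0,0,0,0,-1,0,0,0,0,0,0,-1,0,0,1,0,0,0,-1,0,0,1,0,0,0,-1,0,0,0.8,0,0,0,-1,0,0,0,0,0,0,-1,0,0,0,0,0,0])

```text
time_s: 22.17
position: [0.6284, 0.0857, 0.1159]
ee_rot: [0.997, 0.081, -0.0, -0.0]
ft_force: [0.2, -0.0, -0.7]
width: 0.0362
grasp_force: 15.0
```

Emit:
move_arm(rows=[-1,0,0,0.4,0,0,0,-1,0,0,0,0,0,0,-1,0,0,0,0,0,0])

```text
time_s: 22.42
position: [0.6284, 0.0857, 0.1159]
ee_rot: [0.997, 0.081, 0.0, -0.0]
ft_force: [-2.0, -0.3, 2.9]
width: 0.0358
grasp_force: 15.0
```

Emit:
move_arm(rows=[-1,0,0,0.3,0,0,0,-1,0,0,0,0,0,0,-1,0,0,0,0,0,0])

```text
time_s: 22.67
position: [0.6285, 0.0857, 0.1159]
ee_rot: [0.997, 0.081, 0.0, -0.0]
ft_force: [-3.7, 0.3, 5.5]
width: 0.0361
grasp_force: 15.0
```

Emit:
move_arm(rows=[-1,0,0,-0.7,0,0,0,0,0,0,0,0,0,0,0,0,0,0,0,0,0,0.3,0,0,0,0,0,0,0.3,0,0,0,0,0,0,0.3,0,0,-3,0,0,0,0.6,0,0,-10,0,0,0,1,0,0,-20,0,0,0,1,0,0,-30,0,0,0,1,0,0,-30,0,0,0])

```text
time_s: 23.5
position: [0.6282, 0.0857, 0.2106]
ee_rot: [0.997, 0.081, -0.0, 0.0]
ft_force: [-0.8, 0.6, 0.0]
width: 0.0844
grasp_force: 0.0
```

Emit:
move_arm(rows=[1,0,0,-30,0,0,0,1,-10,-3,-30,0,0,0,1,-20,-7,-12,0,0,0,1,-22,-8,0,0,0,0,1,-24,-8.5,0,0,0,0,1,-24,-8.5,0,0,0,0,1,-24,-8.5,0,0,0,0,1,-22,-8,0,0,0,0,1,-15,-5,0,0,0,0,1,-6,-2,0,0,0,0])

```text
time_s: 24.33
position: [0.4526, 0.1166, 0.2821]
ee_rot: [0.997, 0.082, 0.001, -0.0]
ft_force: [-0.1, -0.6, -0.1]
width: 0.0937
grasp_force: 0.0
```

Emit:
move_arm(rows=[1,0,0,0,0,0,0.1,1,0,0,0,0,0,0.12,1,0,0,0,0,0,0.12,1,0,0,0,0,0,0.12,1,0,0,0,0,0,0.12,1,0,0,0,0,0,0.12,1,0,0,0,0,0,0.113,1,0,0,0,0,0,0,1,0,0,0,0,0,0])

```text
time_s: 25.08
position: [0.4545, 0.1163, 0.2814]
ee_rot: [0.948, -0.318, 0.0, -0.0]
ft_force: [0.3, 1.0, -0.2]
width: 0.0939
grasp_force: 0.0
```

```bash
python3 - <<'E'
from h import *
c,o=shot("w8");im=c["color"].astype(int)
plan(o,.454,.117,.28,-.65)
[blobs(c,(im[...,1]-im[...,0]>25)|(im.mean(2)>150)|(im.mean(2)<50),z) for z in (.016,.03)]
E
```

```text
now [0.4544 0.1163 0.2813] phi -0.646 tilt [0.0004 0.0001] shift [-0.8 -0.3  1.3] turn [-0.    -0.     0.004]
[258. 314.] centre 295.7 235.3 long 844.9 wide 290.9 yaw 53.0 deg
[137. 226.] centre 496.4 275.9 long 81.4 wide 39.0 yaw -84.6 deg
[258. 168.] centre 461.4 107.4 long 60.6 wide 35.7 yaw -37.6 deg
[ 50. 140.] centre 643.1 288.0 long 103.7 wide 47.6 yaw 31.9 deg
[176.  39.] centre 635.2 87.1 long 163.9 wide 72.0 yaw 9.4 deg
[23. 14.] centre 755.1 213.1 long 73.5 wide 47.6 yaw 47.9 deg
[258. 314.] centre 304.4 228.9 long 811.0 wide 279.2 yaw 53.0 deg
[137. 226.] centre 497.0 267.8 long 78.1 wide 37.4 yaw -84.6 deg
[258. 168.] centre 463.4 106.0 long 58.2 wide 34.2 yaw -37.6 deg
[ 50. 140.] centre 637.8 279.4 long 99.6 wide 45.7 yaw 31.9 deg
[176.  39.] centre 630.3 86.5 long 157.4 wide 69.1 yaw 9.4 deg
[23. 14.] centre 745.3 207.6 long 70.6 wide 45.7 yaw 47.9 deg
```

View pics/w8.png

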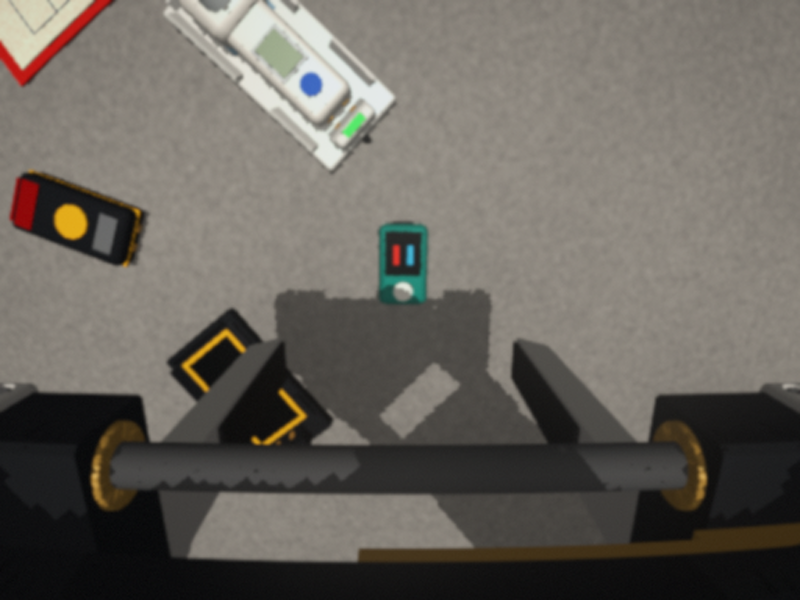

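The oximeter is at (403,262), 60x36 mm as expected, with its white button (foot) at (403,291). The thermometer now looks well seated.

Emit:
move_arm(rows=[1,-0.5,2.7,15,0,0,0.01,1,0,0,30,0,0,0,1,0,0,30,0,0,0,1,0,0,30,0,0,0,1,0,0,30,0,0,0,1,0,0,24,0,0,0,1,0,0,14,0,0,0,1,0,0,7,0,0,0,-1,0,0,0,0,0,0,-1,0,0,0,0,0,0], force=12)

```text
time_s: 25.97
position: [0.4525, 0.1145, 0.1016]
ee_rot: [0.946, -0.323, 0.0, -0.0]
ft_force: [0.3, -0.4, 0.6]
width: 0.0838
grasp_force: 0.0
```

Emit:
move_arm(rows=[-1,0,0,0,0,0,0,-1,0,0,0,0,0,0,-1,0,0,0,0,0,0,-1,0,0,0,0,0,0,-1,0,0,0,0,0,0,-1,0,0,0,0,0,0,-1,0,0,0,0,0,0,-1,0,0,0,0,0,0,-1,0,0,0,0,0,0,-1,0,0,0,0,0,0])

```text
time_s: 26.8
position: [0.4521, 0.1145, 0.1011]
ee_rot: [0.946, -0.324, 0.0, -0.0]
ft_force: [-1.0, 1.0, 2.1]
width: 0.036
grasp_force: 12.0
```

Emit:
move_arm(rows=[-1,0,0,-5,0,0,0,-1,0,0,-15,0,0,0,-1,0,0,-25,0,0,0,-1,0,0,-25,0,0,-0.08,-1,0,0,-25,0,0,-0.1,-1,0,0,-25,0,0,-0.1,-1,0,0,-25,0,0,-0.1,-1,0,0,-25,0,0,-0.1,-1,0,0,-10,0,0,-0.1,-1,0,0,0,0,0,0])

```text
time_s: 27.63
position: [0.4525, 0.1146, 0.2837]
ee_rot: [0.999, -0.038, 0.002, -0.0]
ft_force: [-0.0, 0.6, -0.8]
width: 0.0364
grasp_force: 12.0
```

Emit:
move_arm(rows=[-1,7,5,0,0,0,0,-1,14,10,0,0,0,0,-1,17,12,0,0,0,0,-1,17,12,0,0,0,0,-1,17,12,0,0,0,0,-1,17,12,0,0,0,0,-1,17,12,0,0,0,0,-1,14,9,0,0,0,0,-1,8,5,0,0,0,0,-1,3,2,0,0,0,0])

```text
time_s: 28.47
position: [0.576, 0.0122, 0.2794]
ee_rot: [0.999, -0.042, -0.001, 0.0]
ft_force: [-0.4, -0.2, -0.5]
width: 0.0356
grasp_force: 12.0
```

```bash
python3 - <<'E'
from h import *
c,o=shot("w9");im=c["color"].astype(int);print(o["width"],o["grasp_force"])
plan(o,.6356,-.0773,.28,-.078)
[blobs(c,(im[...,1]-im[...,0]>30),z) for z in (.014,.021)]
print("dark");blobs(c,(im.mean(2)<50),.014)
print("light");blobs(c,(im[...,1]-im[...,0]>90)&(im[...,1]-im[...,2]>70),.03)
E
```

```text
0.0360894666925631 11.999870762228966
now [0.5758 0.0125 0.2797] phi -0.083 tilt [-0.0019  0.    ] shift [67.  84.5 -0.4] turn [ 0.     0.002 -0.005]
[ 75. 327.] centre 378.1 291.7 long 22.8 wide 10.5 yaw 88.4 deg
[202. 198.] centre 555.8 79.2 long 19.4 wide 7.9 yaw -81.9 deg
[255. 224.] centre 519.3 18.1 long 134.0 wide 79.7 yaw -4.8 deg
[191. 169.] centre 592.5 88.4 long 12.3 wide 12.0 yaw -7.4 deg
[504. 161.] centre 572.2 -299.5 long 26.2 wide 11.0 yaw 74.2 deg
[506. 124.] centre 618.0 -298.1 long 28.3 wide 12.9 yaw 17.9 deg
[328. 113.] centre 642.4 -77.7 long 98.2 wide 65.5 yaw -4.7 deg
[ 75. 327.] centre 383.5 286.0 long 22.3 wide 10.3 yaw 88.4 deg
[202. 198.] centre 557.6 77.8 long 19.0 wide 7.7 yaw -81.9 deg
[255. 224.] centre 521.9 17.9 long 131.3 wide 78.1 yaw -4.8 deg
[191. 169.] centre 593.6 86.8 long 12.1 wide 11.8 yaw -7.4 deg
[504. 161.] centre 573.7 -293.3 long 25.7 wide 10.8 yaw 74.2 deg
[506. 124.] centre 618.6 -292.0 long 27.7 wide 12.7 yaw 17.9 deg
[328. 113.] centre 642.5 -76.0 long 96.2 wide 64.1 yaw -4.7 deg
dark
[249. 308.] centre 401.0 26.0 long 847.2 wide 339.4 yaw 85.2 deg
[490. 160.] centre 572.0 -281.1 long 43.1 wide 17.4 yaw 49.7 deg
[ 27. 141.] centre 644.1 290.1 long 99.8 wide 59.0 yaw 32.2 deg
[330. 111.] centre 647.0 -78.5 long 56.0 wide 31.9 yaw -4.3 deg
[489. 106.] centre 645.5 -269.7 long 122.6 wide 64.6 yaw 1.7 deg
light
[ 75. 327.] centre 390.4 278.2 long 18.7 wide 6.7 yaw 88.4 deg
[202. 198.] centre 559.9 75.9 long 13.9 wide 2.9 yaw -80.4 deg
[505. 161.] centre 574.6 -288.1 long 18.3 wide 6.5 yaw 74.1 deg
[331. 153.] centre 600.0 -75.2 long 18.5 wide 6.8 yaw 85.5 deg
```

View pics/w9.png

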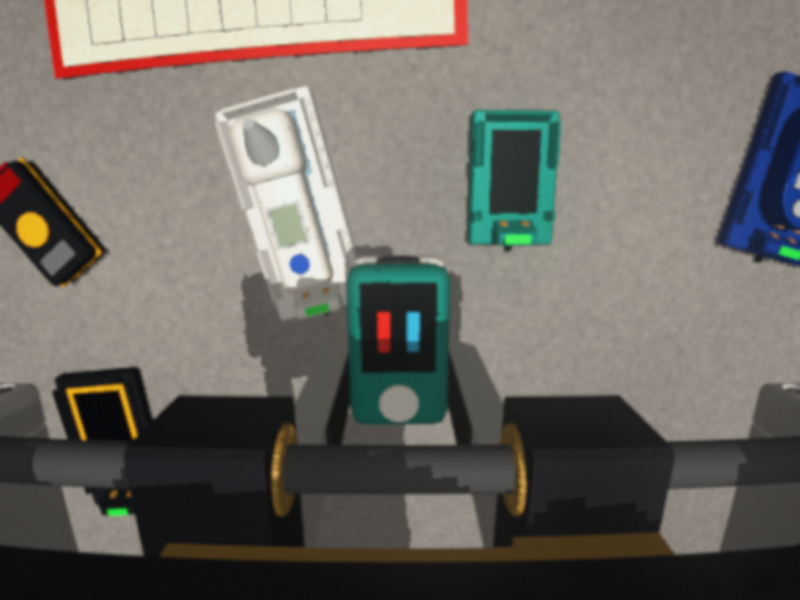

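The oximeter is held straight at (398,340). Its dock is at (513,175) and the dark outline gives a seat middle of (647.2,-78.4) mm, yaw -0.077.

Emit:
move_arm(rows=[-1,5,6,0,0,0,-0.005,-1,9,11,0,0,0,0,-1,12,15,0,0,0,0,-1,12,16,0,0,0,0,-1,12,16,0,0,0,0,-1,9,12,0,0,0,0,-1,5,6,0,0,0,0,-1,1.1,2.7,10,0,0,0,-1,0,0,20,0,0,0,-1,0,0,20,0,0,0])

```text
time_s: 29.35
position: [0.6337, -0.0759, 0.2302]
ee_rot: [0.999, -0.038, 0.0, 0.0]
ft_force: [0.6, 1.4, -1.2]
width: 0.0363
grasp_force: 12.0
```

Emit:
move_arm(rows=[-1,0,0,20,0,0,0,-1,0,0,20,0,0,0,-1,0,0,20,0,0,0,-1,0,0,20,0,0,0,-1,0,0,10,0,0,0,-1,0,0,5,0,0,0,-1,0,0,0,0,0,0,-1,0,0,0,0,0,0])

```text
time_s: 30.02
position: [0.6342, -0.076, 0.1368]
ee_rot: [0.999, -0.037, 0.0, 0.0]
ft_force: [0.3, -1.0, -0.2]
width: 0.036
grasp_force: 12.0
```

```bash
python3 - <<'E'
from station import ctrl;from h import *
o=ctrl.get_obs();plan(o,.6337,-.0774,.1155,-.077);print(o["ft_force"],o["width"])
E
```

```text
now [ 0.6342 -0.076   0.1368] phi -0.075 tilt [ 0.001  -0.0001] shift [-0.4  1.4 21.3] turn [ 0.    -0.001  0.002]
[ 0.291664   -0.95476429 -0.19534121] 0.03596041287345236
```

Emit:
move_arm(rows=[-1,-0.4,1.4,5,0,0,0,-1,0,0,5,0,0,0,-1,0,0,4,0,0,0,-1,0,0,3,0,0,0,-1,0,0,2,0,0,0,-1,0,0,1.5,0,0,0,-1,0,0,0.6,0,0,0,-1,0,0,0,0,0,0,-1,0,0,0,0,0,0])

```text
time_s: 30.77
position: [0.6335, -0.0775, 0.1151]
ee_rot: [0.999, -0.038, 0.0, 0.0]
ft_force: [0.5, -0.0, 1.0]
width: 0.0365
grasp_force: 12.0
```

Emit:
move_arm(rows=[-1,0,0,0.4,0,0,0,-1,0,0,0,0,0,0,-1,0,0,0,0,0,0])

```text
time_s: 31.02
position: [0.6335, -0.0775, 0.1151]
ee_rot: [0.999, -0.038, 0.0, 0.0]
ft_force: [-2.1, 2.1, 5.5]
width: 0.0359
grasp_force: 12.0
```

Emit:
move_arm(rows=[-1,0,0,0.4,0,0,0,-1,0,0,0,0,0,0,-1,0,0,0,0,0,0])

```text
time_s: 31.27
position: [0.6335, -0.0775, 0.1151]
ee_rot: [0.999, -0.038, 0.0, 0.0]
ft_force: [-5.1, 0.3, 8.8]
width: 0.036
grasp_force: 12.0
```

Emit:
move_arm(rows=[-1,0,0,-0.7,0,0,0,0,0,0,0,0,0,0,0,0,0,0,0,0,0,0.3,0,0,0,0,0,0,0.3,0,0,0,0,0,0,0.3,0,0,-3,0,0,0,0.6,0,0,-10,0,0,0,1,0,0,-20,0,0,0,1,0,0,-30,0,0,0,1,0,0,-30,0,0,0])

```text
time_s: 32.1
position: [0.6332, -0.0774, 0.2094]
ee_rot: [0.999, -0.038, -0.0, -0.0]
ft_force: [0.6, -0.0, 0.3]
width: 0.0845
grasp_force: 0.0
```

Emit:
move_arm(rows=[1,0,0,-30,0,0,0,1,0,-8,-30,0,0,0,1,-1,-16,-13,0,0,0,1,-1.5,-20,0,0,0,0,1,-1.5,-20,0,0,0,0,1,-1.5,-20,0,0,0,0,1,-1.5,-20,0,0,0,0,1,-1.5,-20,0,0,0,0,1,-1.5,-20,0,0,0,0,1,-1.5,-20,0,0,0,0])

```text
time_s: 32.93
position: [0.6339, 0.0888, 0.2807]
ee_rot: [0.999, -0.037, -0.0, -0.0]
ft_force: [0.2, -0.4, -0.6]
width: 0.0942
grasp_force: 0.0
```

Emit:
move_arm(rows=[1,-1.5,-20,0,0,0,0,1,-1.5,-20,0,0,0,0,1,-1.5,-20,0,0,0,0,1,-1.5,-20,0,0,0,0,1,-1.5,-20,0,0,0,0,1,-1.5,-20,0,0,0,0,1,-1.5,-20,0,0,0,0,1,-1.5,-20,0,0,0,0,1,-1.5,-18,0,0,0,0,1,-1.5,-14,0,0,0,0])

```text
time_s: 33.77
position: [0.633, 0.2817, 0.2805]
ee_rot: [0.999, -0.037, -0.0, 0.0]
ft_force: [0.7, -0.1, 0.4]
width: 0.0939
grasp_force: 0.0
```

Emit:
move_arm(rows=[1,0,0,0,0,0,-0.09,1,0,0,0,0,0,-0.11,1,0,0,0,0,0,-0.11,1,0,0,0,0,0,-0.11,1,0,0,0,0,0,-0.11,1,0,0,0,0,0,-0.1,1,0,0,0,0,0,0,1,0,0,0,0,0,0])

```text
time_s: 34.43
position: [0.6335, 0.2798, 0.2807]
ee_rot: [0.962, 0.272, -0.0, 0.0]
ft_force: [-0.6, -0.4, 1.1]
width: 0.094
grasp_force: 0.0
```

```bash
python3 - <<'E'
from h import *
c,o=shot("w10");im=c["color"].astype(int)
plan(o,.634,.280,.28,.56)
m=(im.max(2)-im.min(2)>45)|(im.mean(2)<45);m[270:]=0
[blobs(c,m,z) for z in (.013,.024)]
E
```

```text
now [0.6336 0.2798 0.2808] phi 0.551 tilt [-0.0002 -0.    ] shift [0.5 0.  0.8] turn [-0.     0.    -0.009]
[463. 262.] centre 688.9 -26.6 long 141.8 wide 27.6 yaw -60.3 deg
[ 47. 262.] centre 384.4 467.5 long 140.2 wide 27.6 yaw -56.4 deg
[344. 249.] centre 609.9 134.3 long 88.4 wide 25.8 yaw 69.7 deg
[186. 255.] centre 510.1 311.2 long 120.5 wide 68.9 yaw -57.8 deg
[254. 162.] centre 643.2 286.7 long 94.5 wide 47.9 yaw 32.4 deg
[432. 111.] centre 810.9 142.9 long 129.8 wide 7.7 yaw 74.2 deg
[34. 74.] centre 609.3 554.2 long 135.8 wide 119.6 yaw 23.2 deg
[501.   8.] centre 955.6 145.9 long 47.8 wide 23.0 yaw 89.9 deg
[402. 127.] centre 813.7 106.4 long 307.5 wide 142.3 yaw 88.2 deg
[463. 262.] centre 689.0 -15.8 long 137.4 wide 26.7 yaw -60.3 deg
[ 47. 262.] centre 394.1 462.8 long 135.8 wide 26.7 yaw -56.4 deg
[344. 249.] centre 612.5 140.0 long 85.6 wide 25.0 yaw 69.7 deg
[186. 255.] centre 515.9 311.4 long 116.7 wide 66.8 yaw -57.8 deg
[254. 162.] centre 644.8 287.7 long 91.6 wide 46.4 yaw 32.4 deg
[432. 111.] centre 807.2 148.4 long 125.7 wide 7.4 yaw 74.2 deg
[34. 74.] centre 612.0 546.8 long 131.5 wide 115.8 yaw 23.2 deg
[501.   8.] centre 947.4 151.3 long 46.3 wide 22.3 yaw 89.9 deg
[402. 127.] centre 810.0 113.0 long 297.8 wide 137.8 yaw 88.2 deg
```

View pics/w10.png

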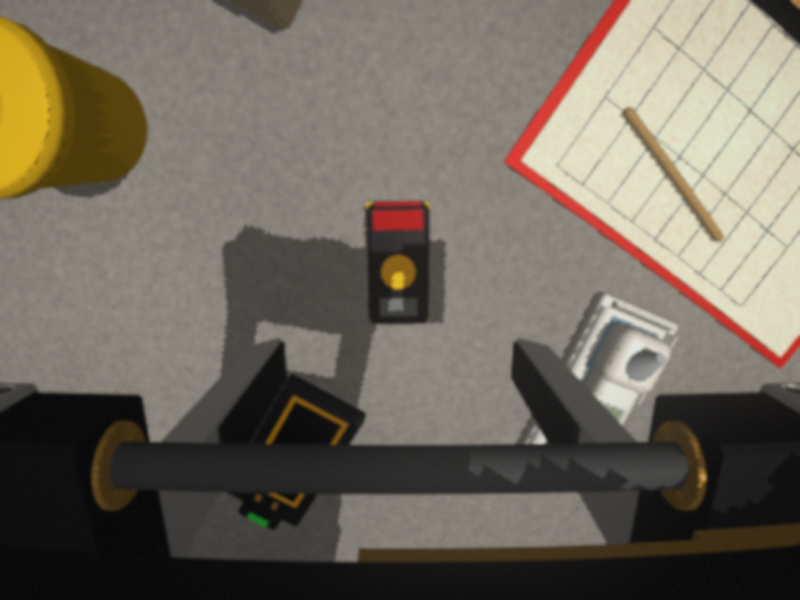

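The scanner is upright at (398,262), 92x46 mm as expected, with its grey pad (foot) at (398,305). The tub is far to the left, with clear space around the grasp.

Emit:
move_arm(rows=[1,1.3,-0.5,15,0,0,-0.014,1,0,0,30,0,0,0,1,0,0,30,0,0,0,1,0,0,30,0,0,0,1,0,0,30,0,0,0,1,0,0,24,0,0,0,1,0,0,14,0,0,0,1,0,0,6.5,0,0,0,-1,0,0,0,0,0,0,-1,0,0,0,0,0,0], force=15)

```text
time_s: 35.32
position: [0.6351, 0.2809, 0.1027]
ee_rot: [0.96, 0.28, 0.001, -0.0]
ft_force: [0.5, -0.1, 0.3]
width: 0.0838
grasp_force: 0.0
```

Emit:
move_arm(rows=[-1,0,0,0,0,0,0,-1,0,0,0,0,0,0,-1,0,0,0,0,0,0,-1,0,0,0,0,0,0,-1,0,0,0,0,0,0,-1,0,0,0,0,0,0,-1,0,0,0,0,0,0,-1,0,0,0,0,0,0,-1,0,0,0,0,0,0,-1,0,0,0,0,0,0])

```text
time_s: 36.15
position: [0.6346, 0.2806, 0.1016]
ee_rot: [0.96, 0.281, 0.0, -0.0]
ft_force: [-1.8, -0.8, 2.3]
width: 0.0458
grasp_force: 15.0
```

Emit:
move_arm(rows=[-1,0,0,-5,0,0,0,-1,0,0,-15,0,0,0,-1,0,0,-25,0,0,0,-1,0,0,-25,0,0,0.09,-1,0,0,-25,0,0,0.1,-1,0,0,-25,0,0,0.1,-1,0,0,-25,0,0,0.1,-1,0,0,-25,0,0,0.1,-1,0,0,-10,0,0,0.06,-1,0,0,0,0,0,0])

```text
time_s: 36.98
position: [0.6349, 0.2808, 0.2858]
ee_rot: [1.0, 0.008, 0.003, -0.001]
ft_force: [-0.2, 0.2, -0.8]
width: 0.0459
grasp_force: 15.0
```

Emit:
move_arm(rows=[-1,-8,3,0,0,0,0,-1,-15,6,0,0,0,0,-1,-20,8,0,0,0,0,-1,-20,8,0,0,0,0,-1,-20,8,0,0,0,0,-1,-20,8,0,0,0,0,-1,-20,8,0,0,0,0,-1,-20,8,0,0,0,0,-1,-20,8,0,0,0,0,-1,-20,8,0,0,0,0])

```text
time_s: 37.82
position: [0.4516, 0.2036, 0.2808]
ee_rot: [1.0, 0.011, -0.001, 0.0]
ft_force: [0.8, -0.0, -0.4]
width: 0.0461
grasp_force: 15.0
```

Emit:
move_arm(rows=[-1,-20,8,0,0,0,0,-1,-20,8,0,0,0,0,-1,-18,7,0,0,0,0,-1,-10,4,0,0,0,0,-1,0,0,0,0,0,0,-1,0,0,0,0,0,0])

```text
time_s: 38.32
position: [0.3855, 0.1759, 0.2814]
ee_rot: [1.0, 0.01, 0.0, -0.0]
ft_force: [-0.3, -0.5, -1.3]
width: 0.0455
grasp_force: 15.0
```

```bash
python3 - <<'E'
from h import *
c,o=shot("w11");im=c["color"].astype(int);print(o["width"],o["grasp_force"])
plan(o,.445,.276,.28,.018)
y=(im[...,0]-im[...,2]>60)&(im[...,1]>90);y[270:]=0
print("yellow");blobs(c,y,.014)
m=y|(im.mean(2)<45);m[270:]=0;print("dark");blobs(c,m,.014)
print("light");blobs(c,(im[...,1]-im[...,0]>90)&(im[...,1]-im[...,2]>70),.03)
E
```

```text
0.04590368944413072 14.98629480600357
now [0.3859 0.176  0.2814] phi 0.020 tilt [0.0002 0.0001] shift [ 61.1 -98.8   1.4] turn [-0.    -0.     0.002]
yellow
[255. 235.] centre 311.0 175.5 long 56.0 wide 55.9 yaw -46.7 deg
[292. 145.] centre 425.9 133.6 long 14.6 wide 6.8 yaw 58.2 deg
[218. 145.] centre 424.3 221.3 long 13.9 wide 6.6 yaw -54.0 deg
[170. 117.] centre 453.2 277.2 long 106.1 wide 55.1 yaw 1.0 deg
dark
[381. 263.] centre 275.1 0.7 long 124.4 wide 20.8 yaw -89.9 deg
[128. 263.] centre 268.5 349.0 long 125.2 wide 22.3 yaw -87.7 deg
[248. 228.] centre 337.1 175.7 long 149.0 wide 147.8 yaw 1.2 deg
[292. 145.] centre 425.9 133.6 long 14.6 wide 6.8 yaw 58.2 deg
[218. 145.] centre 422.5 220.0 long 12.0 wide 9.4 yaw -89.0 deg
[170. 123.] centre 449.9 276.4 long 126.6 wide 72.6 yaw 1.2 deg
[478.   3.] centre 591.7 -70.2 long 44.0 wide 9.9 yaw -84.0 deg
light
[169. 173.] centre 392.1 276.3 long 18.9 wide 7.1 yaw -89.0 deg
[356.  18.] centre 562.0 74.0 long 16.5 wide 5.5 yaw -79.5 deg
```

View pics/w11.png

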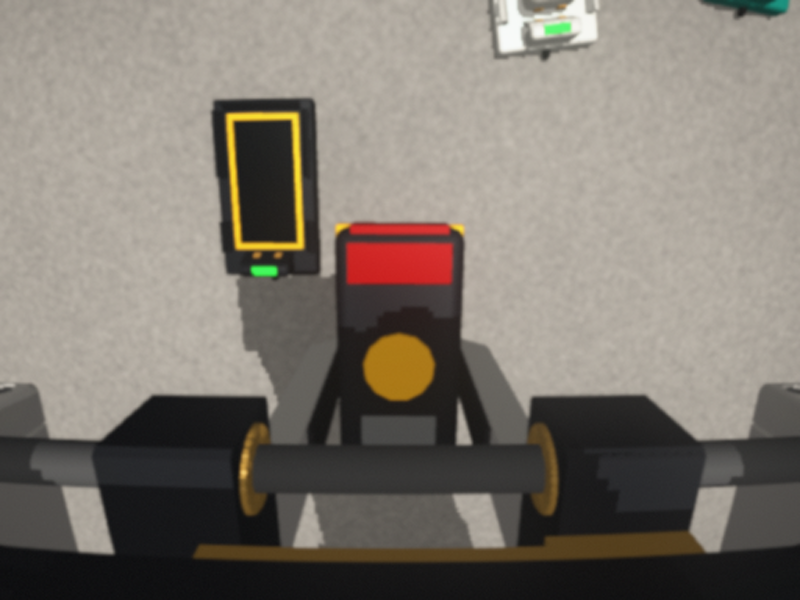

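```bash
python3 - <<'E'
import pickle;from h import *
c,o=pickle.load(open("w11.pkl","rb"));im=c["color"].astype(int)
R=Ro.from_quat(o["ee_rot"]).as_matrix();s=lambda *p:(np.array(p,float)+.5)/1.5625-.5
y=(im[...,0]-im[...,2]>60)&(im[...,1]>90);k=np.zeros_like(y);k[60:160,130:205]=1
blobs(c,y&k,.014)
P=ray(c,s([227,113],[300,113],[236,249],[303,249]),.014)*1000;print(P.round(1).tolist(),P.mean(0))
for z in (.1898,.2,.206): print(z,((ray(c,s([399,227],[399,236],[336,300],[463,300]),z)-o["position"])@R*1000).round(1).tolist())
E
```

```text
[170. 115.] centre 456.2 277.3 long 100.1 wide 55.1 yaw 1.0 deg
[[504.8, 303.7, 14.0], [505.0, 250.3, 14.0], [405.5, 302.2, 14.0], [406.4, 250.3, 14.0]] [455.430527   276.63722745  14.        ]
0.1898 [[54.5, -0.7, 91.6], [51.2, -0.7, 91.6], [26.2, -25.3, 91.6], [26.3, 24.3, 91.6]]
0.2 [[55.5, -0.7, 81.4], [52.3, -0.7, 81.4], [28.8, -23.9, 81.4], [28.8, 22.9, 81.4]]
0.206 [[56.0, -0.7, 75.4], [52.9, -0.7, 75.4], [30.3, -23.0, 75.4], [30.3, 22.0, 75.4]]
```

The scanner is held straight. Its dock is at (265,185), and the yellow outline gives a seat middle of (455.6,276.9) mm, yaw 0.018.

Emit:
move_arm(rows=[-1,5,-7,0,0,0,0.002,-1,8,-13,0,0,0,0,-1,11,-18,0,0,0,0,-1,11,-18,0,0,0,0,-1,11,-18,0,0,0,0,-1,8,-14,0,0,0,0,-1,5,-8,0,0,0,0,-1,2.2,-3.5,10,0,0,0,-1,0,0,20,0,0,0,-1,0,0,20,0,0,0])

```text
time_s: 39.2
position: [0.4451, 0.2765, 0.23]
ee_rot: [1.0, 0.009, 0.0, -0.0]
ft_force: [-0.1, 0.1, -1.7]
width: 0.0456
grasp_force: 15.0
```

Emit:
move_arm(rows=[-1,0,0,20,0,0,0,-1,0,0,20,0,0,0,-1,0,0,20,0,0,0,-1,0,0,20,0,0,0,-1,0,0,10,0,0,0,-1,0,0,5,0,0,0,-1,0,0,0,0,0,0,-1,0,0,0,0,0,0])

```text
time_s: 39.87
position: [0.4453, 0.2765, 0.1369]
ee_rot: [1.0, 0.008, 0.0, -0.0]
ft_force: [0.8, -1.0, -0.8]
width: 0.046
grasp_force: 15.0
```

```bash
python3 - <<'E'
from station import ctrl;from h import *
o=ctrl.get_obs();plan(o,.4451,.2767,.1160,.018);print(o["ft_force"],o["width"])
E
```

```text
now [0.4453 0.2765 0.1369] phi 0.017 tilt [0.0006 0.0003] shift [-0.2 -0.2 20.9] turn [-0.    -0.001 -0.001]
[ 0.82660952 -1.02588219 -0.76775215] 0.046006082199644555
```

Emit:
move_arm(rows=[-1,-0.2,-0.2,5,0,0,0,-1,0,0,5,0,0,0,-1,0,0,4,0,0,0,-1,0,0,3,0,0,0,-1,0,0,2,0,0,0,-1,0,0,1.2,0,0,0,-1,0,0,0.6,0,0,0,-1,0,0,0,0,0,0,-1,0,0,0,0,0,0])

```text
time_s: 40.62
position: [0.4449, 0.2767, 0.1157]
ee_rot: [1.0, 0.008, 0.0, -0.0]
ft_force: [0.7, -0.2, -1.4]
width: 0.0456
grasp_force: 15.0
```

Emit:
move_arm(rows=[-1,0,0,0.4,0,0,0,-1,0,0,0,0,0,0,-1,0,0,0,0,0,0])

```text
time_s: 40.87
position: [0.4449, 0.2767, 0.1155]
ee_rot: [1.0, 0.008, 0.0, -0.0]
ft_force: [-2.6, -1.2, 5.5]
width: 0.046
grasp_force: 15.0
```

Emit:
move_arm(rows=[-1,0,0,0.4,0,0,0,-1,0,0,0,0,0,0,-1,0,0,0,0,0,0])

```text
time_s: 41.12
position: [0.4449, 0.2767, 0.1155]
ee_rot: [1.0, 0.008, 0.0, -0.0]
ft_force: [-4.4, -3.8, 10.9]
width: 0.0458
grasp_force: 15.0
```

Emit:
move_arm(rows=[-1,0,0,-0.8,0,0,0,0,0,0,0,0,0,0,0.3,0,0,0,0,0,0,0.5,0,0,0,0,0,0,0.5,0,0,0,0,0,0,0.5,0,0,-3,0,0,0,0.7,0,0,-10,0,0,0,1,0,0,-20,0,0,0,1,0,0,-30,0,0,0,1,0,0,-30,0,0,0])

```text
time_s: 41.95
position: [0.4445, 0.2765, 0.2101]
ee_rot: [1.0, 0.008, -0.0, 0.0]
ft_force: [0.4, 0.2, 0.2]
width: 0.0923
grasp_force: 0.0
```

Emit:
move_arm(rows=[1,-5,0,-25,0,0,0,1,-15,5,-25,0,0,0,1,-18,10,-15,0,0,0,1,-18,15,0,0,0,0,1,-10,10,0,0,0,0,1,0,0,0,0,0,0,1,0,0,0,0,0,0])

```text
time_s: 42.53
position: [0.3796, 0.2355, 0.2746]
ee_rot: [1.0, 0.008, 0.001, -0.0]
ft_force: [0.5, 0.3, 0.5]
width: 0.094
grasp_force: 0.0
```

```bash
python3 - <<'E'
from h import *
import pickle
c,o=shot("w12");im=c["color"].astype(int);plan(o,.445,.276,.28,.018)
c1=pickle.load(open("w11.pkl","rb"));R1=Ro.from_quat(c1[1]["ee_rot"]).as_matrix()
def cen(c,m,z):
    n,l,st,ce=cv2.connectedComponentsWithStats(m.astype(np.uint8))
    for i in range(1,n):
        if st[i,4]>25: print("  area",st[i,4],"at",(ray(c,ce[i],z)[0]*1000).round(1),"px",ce[i].round())
r=lambda im:(im[...,0]-im[...,1]>70)
print("red window, scanner (top z .040)");cen(c,r(im)&(np.indices(r(im).shape)[0]<270),.040)
print("yellow");cen(c,(im[...,0]-im[...,2]>60)&(im[...,1]>90)&(np.indices(r(im).shape)[0]<270),.040)
i1=c1[0]["color"].astype(int)
print("held: red window/yellow in tool");
for m in (r(i1),(i1[...,0]-i1[...,2]>60)&(i1[...,0]-i1[...,1]<70)&(i1[...,1]>50)):
    n,l,st,ce=cv2.connectedComponentsWithStats(m.astype(np.uint8))
    for i in range(1,n):
        if st[i,4]>200: print("  ",st[i,4],((ray(c1[0],ce[i],.2058)[0]-c1[1]["position"])@R1*1000).round(1))
from station import ctrl
t=ctrl.capture("top");a=t["color"].astype(int);p=pickle.load(open("cap0.pkl","rb"))["top"]["color"].astype(int)
k=np.zeros(a.shape[:2],bool);k[135:185,265:310]=1
print("top: oximeter dock, light parts");cen(t,(a.min(2)>130)&k,.046)
d=np.abs(a-p).sum(2)>90
for n,(x0,x1,y0,y1) in {"tub":(50,105,145,195),"mortar":(415,465,180,230)}.items(): print(n,"changed px",d[y0:y1,x0:x1].sum())
E
```

```text
now [0.3799 0.2358 0.2743] phi 0.017 tilt [0.0011 0.0006] shift [ 65.7 -39.1  -5.7] turn [-0.001 -0.001 -0.001]
red window, scanner (top z .040)
  area 103 at [500.4 278.6  40. ] px [216.  67.]
  area 512 at [489.3 278.3  40. ] px [216.  78.]
yellow
  area 548 at [457.1 252.1  40. ] px [241. 111.]
  area 540 at [451.1 278.   40. ] px [217. 116.]
held: red window/yellow in tool
   442 [55.5 -0.9 75.6]
   1830 [43.6 -0.6 75.6]
   1508 [ 71.1 -45.7  75.6]
   1583 [ 4.9 -0.8 75.6]
   339 [-36.8 -60.4  75.6]
top: oximeter dock, light parts
  area 30 at [713.5 -60.8  46. ] px [282. 136.]
  area 420 at [ 633.  -123.2   46. ] px [303. 162.]
tub changed px 0
mortar changed px 0
```

The scanner sits where commanded. The tub and mortar views are unchanged. I'll check the oximeter and thermometer numerically from closer.

Emit:
move_arm(rows=[1,6,10,0,0,0,0,1,10,17,0,0,0,0,1,12,20,0,0,0,0,1,12,20,0,0,0,0,1,12,20,0,0,0,0,1,12,20,0,0,0,0,1,12,20,0,0,0,0,1,12,20,0,0,0,0,1,12,20,0,0,0,0,1,12,20,0,0,0,0])

```text
time_s: 43.47
position: [0.4958, 0.0496, 0.2732]
ee_rot: [1.0, 0.008, -0.0, -0.0]
ft_force: [-0.2, 1.1, 0.1]
width: 0.0934
grasp_force: 0.0
```

Emit:
move_arm(rows=[1,12,20,0,0,0,0,1,12,20,0,0,0,0,1,12,20,0,0,0,0,1,12,20,0,0,0,0,1,12,20,0,0,0,0,1,12,18,0,0,0,0,1,6,9,0,0,0,0,1,0,0,0,0,0,0,1,0,0,0,0,0,0])

```text
time_s: 44.22
position: [0.5748, -0.0749, 0.2729]
ee_rot: [1.0, 0.008, -0.001, -0.0]
ft_force: [-0.7, 0.4, 0.3]
width: 0.0942
grasp_force: 0.0
```

```bash
python3 - <<'E'
from h import *
import pickle
c,o=shot("w13");im=c["color"].astype(int);print(o["position"])
h,ho=pickle.load(open("w9.pkl","rb"));R1=Ro.from_quat(ho["ee_rot"]).as_matrix();hi=h["color"].astype(int)
def cen(c,m,z):
    m=m.copy();m[275:]=0
    n,l,st,ce=cv2.connectedComponentsWithStats(m.astype(np.uint8))
    return [(st[i,4],ray(c,ce[i],z)[0]*1000,ce[i].round()) for i in range(1,n) if st[i,4]>18]
red=lambda a:(a[...,0]-a[...,1]>70)&(a[...,0]-a[...,2]>70); blu=lambda a:(a[...,2]-a[...,0]>70)&(a[...,1]-a[...,0]>50)
for n,f in (("red",red),("blue",blu)):
    print(n,"now",[(a,p.round(1).tolist(),q.tolist()) for a,p,q in cen(c,f(im),.046)])
    print(n,"held tool",[(a,((p/1000-ho["position"])@R1*1000).round(1).tolist(),q.tolist()) for a,p,q in cen(h,f(hi),.2107)])
print("therm button");print([(a,p.round(1).tolist(),q.tolist()) for a,p,q in cen(c,(im[...,2]-im[...,0]>60)&(im[...,1]-im[...,0]<50),.04)])
print("dock");blobs(c,(im[...,1]-im[...,0]>30),.014)
E
```

```text
[ 0.57457279 -0.07443305  0.27320572]
red now [(np.int32(1870), [735.6, 48.2, 46.0], [133.0, 22.0]), (np.int32(72), [655.5, -73.0, 46.0], [255.0, 107.0])]
red held tool [(np.int32(2440), [112.0, -45.2, 68.8], [161.0, 30.0]), (np.int32(175), [73.2, -132.8, 68.9], [5.0, 117.0]), (np.int32(216), [21.9, -6.0, 69.0], [245.0, 211.0])]
blue now [(np.int32(31), [684.5, -56.5, 46.0], [239.0, 77.0]), (np.int32(35), [680.8, -104.6, 46.0], [287.0, 82.0]), (np.int32(1111), [639.4, -87.9, 46.0], [270.0, 124.0]), (np.int32(72), [654.8, -83.0, 46.0], [265.0, 108.0]), (np.int32(178), [638.6, -53.1, 46.0], [236.0, 124.0]), (np.int32(173), [610.7, -54.0, 46.0], [237.0, 151.0])]
blue held tool [(np.int32(1525), [70.8, 35.3, 68.9], [327.0, 118.0]), (np.int32(27), [91.7, 48.0, 68.9], [354.0, 75.0]), (np.int32(558), [36.9, -0.2, 69.0], [256.0, 184.0]), (np.int32(203), [22.2, 4.2, 69.0], [264.0, 210.0])]
therm button
[(np.int32(3375), [635.4, -282.5, 40.0], [448.0, 132.0]), (np.int32(61), [692.3, -308.3, 40.0], [478.0, 79.0]), (np.int32(122), [596.9, 82.4, 40.0], [112.0, 161.0])]
dock
[124. 192.] centre 555.6 84.2 long 20.7 wide 8.5 yaw -80.9 deg
[438. 185.] centre 571.3 -297.6 long 24.4 wide 10.3 yaw 73.9 deg
[112. 161.] centre 593.2 95.0 long 12.1 wide 11.0 yaw -5.7 deg
[259. 118.] centre 642.1 -77.5 long 98.4 wide 63.4 yaw -4.5 deg
```

All four readings agree with the commanded placings, and the arm is clear.

```bash
python3 -c "
from station import ctrl
print(ctrl.close_job())"
```

```text
the job is handed in; nothing more can be done
None
```

The job is handed in at about 44 s: all four devices were laid flat in their own docks with the foot towards the green light, and the sharps tub and mortar were left where they stood.

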